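Sort the hanging salt packs by weight

TASK

Take every salt pack off the peg rail, lifting its tab over the peg's upturned tip, and feel by its weight whether it is full or used up: they all look alike. Stand each full pack upright in a cell of the cardboard carton and each used-up one upright in a cell of the low grey tray, right down on the floor of its cell. Leave the bowl, the bottle and the jar where they are.

Things in the scene. Friction and masses are not known exactly. Their poses are not given: they have to be found in the camera images.
- pack_a: White plastic salt pack, all look alike; full (about 340 g) or used up (70 g). Tub 46 (own x) x 60 (y) x 80 mm high; on its middle a flat hang tab 10 mm thick (x), 40 wide (y), from 80 to 160 mm up, with a closed slot 14 wide, 86 to 110 mm up, whose top edge rests on a peg. Grip the tab's solid top, 125 to 160 mm up, across its thickness. Origin: centre of underside, z up. May be absent.
- pack_b: White plastic salt pack, all look alike; full (about 340 g) or used up (70 g). Tub 46 (own x) x 60 (y) x 80 mm high; on its middle a flat hang tab 10 mm thick (x), 40 wide (y), from 80 to 160 mm up, with a closed slot 14 wide, 86 to 110 mm up, whose top edge rests on a peg. Grip the tab's solid top, 125 to 160 mm up, across its thickness. Origin: centre of underside, z up. May be absent.
- pack_c: White plastic salt pack, all look alike; full (about 340 g) or used up (70 g). Tub 46 (own x) x 60 (y) x 80 mm high; on its middle a flat hang tab 10 mm thick (x), 40 wide (y), from 80 to 160 mm up, with a closed slot 14 wide, 86 to 110 mm up, whose top edge rests on a peg. Grip the tab's solid top, 125 to 160 mm up, across its thickness. Origin: centre of underside, z up. May be absent.
- pack_d: White plastic salt pack, all look alike; full (about 340 g) or used up (70 g). Tub 46 (own x) x 60 (y) x 80 mm high; on its middle a flat hang tab 10 mm thick (x), 40 wide (y), from 80 to 160 mm up, with a closed slot 14 wide, 86 to 110 mm up, whose top edge rests on a peg. Grip the tab's solid top, 125 to 160 mm up, across its thickness. Origin: centre of underside, z up. May be absent.
- pack_e: White plastic salt pack, all look alike; full (about 340 g) or used up (70 g). Tub 46 (own x) x 60 (y) x 80 mm high; on its middle a flat hang tab 10 mm thick (x), 40 wide (y), from 80 to 160 mm up, with a closed slot 14 wide, 86 to 110 mm up, whose top edge rests on a peg. Grip the tab's solid top, 125 to 160 mm up, across its thickness. Origin: centre of underside, z up. May be absent.
- pack_f: White plastic salt pack, all look alike; full (about 340 g) or used up (70 g). Tub 46 (own x) x 60 (y) x 80 mm high; on its middle a flat hang tab 10 mm thick (x), 40 wide (y), from 80 to 160 mm up, with a closed slot 14 wide, 86 to 110 mm up, whose top edge rests on a peg. Grip the tab's solid top, 125 to 160 mm up, across its thickness. Origin: centre of underside, z up. May be absent.
- rail: Fixed peg rail: wooden bar along own y (face at x = +40 mm, top 208 mm up) on posts at y = +-245 mm. Six 6 mm steel pegs at y = -200, -120, -40, 40, 120, 200 mm point along own -x, to the robot; their top is 200 mm up. Origin on the bench below the line (x = 0) where packs hang at the start; their tabs lie square across the pegs (own x along the rail's x).
- peg_tip (a point): End of the peg at y = +40 mm, alike on all six: level to own x = -35 mm of the rail, then bent up at 45 degrees; ends at x = -48 mm, highest point 210 mm above the bench. A hung pack comes off when lifted 14 mm (10 to 18 is free) and then drawn along the rail's own -x by 60 mm or more.
- carton: Cardboard carton for full packs, loose, open, 90 (own x) x 260 (own y) x 75 mm high, walls and floor 5 mm; two partitions make three cells centred at own y = -85, 0, +85 mm, each 80 x 80 mm inside: one pack per cell. Origin: centre of the underside; z up. 0.7 kg.
- tray: Low grey plastic tray for used-up packs, loose, open, 90 (own x) x 260 (own y) x 45 mm high, walls and floor 5 mm; two partitions make three cells centred at own y = -85, 0, +85 mm, each 80 x 80 mm inside: one pack per cell. Origin: centre of the underside; z up. 0.6 kg.
- bowl: white bowl, 120 mm across, 50 mm high, not part of the job. Origin: centre of its underside.
- bottle: clear bottle, 64 mm thick, 190 mm high, not part of the job. Origin: centre of its underside.
- jar: glass jar, 70 mm thick, 90 mm high, not part of the job. Origin: centre of its underside.

How it is judged (in metres and radians):
At the end, for the whole second after the job is handed in: Every pack present stands upright (within 0.2 rad) and still on the floor of a cell (its origin under 14 mm above the box's underside): full ones, pressing on their box with over 2 N, in the carton, used-up ones, under 2 N, in the tray; both boxes level (((x of pack_a in the frame of carton between -0.03 and 0.03 m and y of pack_a in the frame of carton between -0.105 and 0.105 m and z of pack_a in the frame of carton between 0 and 0.014 m and contact force between pack_a and carton above 2 N) or (x of pack_a in the frame of tray between -0.03 and 0.03 m and y of pack_a in the frame of tray between -0.105 and 0.105 m and z of pack_a in the frame of tray between 0 and 0.014 m and contact force between pack_a and tray below 2 N)) and angle between each of pack_a, pack_b, pack_c, pack_d, pack_e, pack_f's own z axis and vertical below 0.2 rad and linear speed of each of pack_a, pack_b, pack_c, pack_d, pack_e, pack_f below 0.02 m/s and ((x of pack_b in the frame of carton between -0.03 and 0.03 m and y of pack_b in the frame of carton between -0.105 and 0.105 m and z of pack_b in the frame of carton between 0 and 0.014 m and contact force between pack_b and carton above 2 N) or (x of pack_b in the frame of tray between -0.03 and 0.03 m and y of pack_b in the frame of tray between -0.105 and 0.105 m and z of pack_b in the frame of tray between 0 and 0.014 m and contact force between pack_b and tray below 2 N)) and ((x of pack_c in the frame of carton between -0.03 and 0.03 m and y of pack_c in the frame of carton between -0.105 and 0.105 m and z of pack_c in the frame of carton between 0 and 0.014 m and contact force between pack_c and carton above 2 N) or (x of pack_c in the frame of tray between -0.03 and 0.03 m and y of pack_c in the frame of tray between -0.105 and 0.105 m and z of pack_c in the frame of tray between 0 and 0.014 m and contact force between pack_c and tray below 2 N)) and ((x of pack_d in the frame of carton between -0.03 and 0.03 m and y of pack_d in the frame of carton between -0.105 and 0.105 m and z of pack_d in the frame of carton between 0 and 0.014 m and contact force between pack_d and carton above 2 N) or (x of pack_d in the frame of tray between -0.03 and 0.03 m and y of pack_d in the frame of tray between -0.105 and 0.105 m and z of pack_d in the frame of tray between 0 and 0.014 m and contact force between pack_d and tray below 2 N)) and ((x of pack_e in the frame of carton between -0.03 and 0.03 m and y of pack_e in the frame of carton between -0.105 and 0.105 m and z of pack_e in the frame of carton between 0 and 0.014 m and contact force between pack_e and carton above 2 N) or (x of pack_e in the frame of tray between -0.03 and 0.03 m and y of pack_e in the frame of tray between -0.105 and 0.105 m and z of pack_e in the frame of tray between 0 and 0.014 m and contact force between pack_e and tray below 2 N)) and ((x of pack_f in the frame of carton between -0.03 and 0.03 m and y of pack_f in the frame of carton between -0.105 and 0.105 m and z of pack_f in the frame of carton between 0 and 0.014 m and contact force between pack_f and carton above 2 N) or (x of pack_f in the frame of tray between -0.03 and 0.03 m and y of pack_f in the frame of tray between -0.105 and 0.105 m and z of pack_f in the frame of tray between 0 and 0.014 m and contact force between pack_f and tray below 2 N)) and angle between each of carton, tray's own z axis and vertical below 0.1 rad); the robot touches nothing.
It fails at once if the bowl is pushed more than 3 cm from its place (distance of bowl from where it was at the start of the episode above 0.03 m).
It fails at once if the bottle is pushed more than 3 cm from its place (distance of bottle from where it was at the start of the episode above 0.03 m).
It fails at once if the jar is pushed more than 3 cm from its place (distance of jar from where it was at the start of the episode above 0.03 m).
Of pack_a, pack_b, pack_c, pack_d, pack_e, pack_f only 4 to 6 are there at a start; the rules pass over those that are not, and their reading is None.
At some moment in a run one of carton, tray may be knocked a few centimetres aside while the robot is not near it.
It also fails if it takes over 210 s, if anything falls off the work surface, if the arm or the gripper's body presses on something with over 40 N, if the wrist force passes 120 N, or if a joint passes its speed limit or range.

ROBOT

A 6-joint arm with a two-finger parallel gripper is mounted at the origin on the work surface. World frame = base frame: x ahead of the robot, y to its left, z up, the work surface at z = 0. Lengths are in m, angles in degrees, forces in N, time in s.
With the tool pointing down it reaches from about 0.375 to 0.9 m from the base axis. Payload 3.1 kg.
Tool frame: the origin (TCP) lies between the finger pads; the fingertips stand 11 mm ahead of it and the grasp point (between the pads) lies 8 mm behind it; z points along the fingers, y is the direction in which the jaws open and shut (so a half turn about z gives the same grasp; the last joint's range is limited). The gripper opens to 87 mm and grips with 3 to 60 N. Pads are 19 mm wide; open, the fingers measure 117 mm over their backs; the gripper's body (75 mm by 190 mm) begins 51 mm behind the grasp point.
Start: joints at [-84.483, 30.224, 82.088, -0, 67.689, -10.227], TCP at [0.17, -0.602, 0.234] pointing down, gripper open.
Joint ranges: [-176.69, 176.69], [-43.24, 126.21], [12.49, 139.97], [-82, 262], [0, 151.66], [-163.58, 163.58]. Speed limits (degrees/s): [159.86, 159.86, 180, 180, 180, 180].

INTERFACE

Orientations are given as a 3x3 rotation matrix whose columns are the frame's x, y, z axes.
In Python, from rig import bot, vision gives the robot as it stands. The module is installed in compiled form; this text tells all that it offers.
- The arm moves only by the tool jog_arm, never from a script. Its argument "rows" is a list of rows, each an object with "dp": the shift along the tool's x, y, z in mm, a list of three; "turn": the turn, a rotation vector about the tool's x, y, z in degrees, a list of three; "grip": the opening, from 0 (shut) to 1 (fully open). A call has 1 to 10 rows; each row is the pose to reach, as a shift and turn from the pose commanded when the call began, along the tool's axes at that moment; what a row does not reach only later rows make up. A row lasts 1/10 s, in which the tool goes at most 50 mm and 8.59 degrees, less where a joint would pass 70% of its speed; a pose out of reach is approached as far as the arm can. A call with a gripper value outside its range is refused whole. The fingers move at their own pace and stop on an object; the grip force is fixed at half the most. Time passes only in rows, so rows that repeat a pose let the fingers close. It gives the time, the measured TCP pose, the force and the opening at its end, in the units of the state.
- bot.read_state(): the state, without advancing time (a new reading comes with each control period).
- vision.capture(name): name is "side" or "top" or "wrist"; returns (picture, depth): 480x640x3 uint8, red, green, blue; 480x640 float32, m along the optical axis (not along the pixel's ray), 0 where there is no reading.
- vision.camera_info(name): a dict with "vertical_fov" (degrees; the focal length in pixels is half the picture's height over the tangent of half this angle, whatever the lens; pixels are square), "cx", "cy" (the principal point, pixels), "k1" (the pictures are not rectified: a ray, as slopes to the right and down, at radius r is drawn at 1 + k1 r^2 times it, then the intrinsics apply), "position" and "rotation" of the camera in the world. Camera axes: x right, y down, z forward; pixel columns grow to the right and rows downward; lengths in m; the calibration is good to about 2 mm. A picture is of the moment at which its call begins: read the wrist's pose just before it. camera_info takes no time and is no camera call; for the wrist camera it gives the pose at the moment of the call.
- bot.hand_in(): hands the job in, once; it reports no verdict.
The state is a dict: "time_s": time; "joint_positions": joint angles; "qvel": joint speeds; "tau": joint torques, N m; "position": TCP position; "tcp_rot": TCP orientation; "force": force on the tool from outside, world axes, zero at the start; "moment": the same for the moment, N m; "opening": opening from 0.0 (shut) to 1.0 (fully open).
Only numpy, scipy, OpenCV 4.12 (cv2) and the standard library are available. Lean on these libraries where they do the work, as an engineer would, in place of code of your own. Each camera call takes 0.05 s, during which the arm holds its last target.

## Working session

There is one attempt and no reset: what is moved stays moved. The work goes in short steps, Python scripts to look and compute and a tool call to move; the robot and the scene stay as the last step left them, time stands still between calls to the robot, and variables do not carry over. Pictures are saved under pics/ and viewed, and the job is handed in when it is done.

Besides the shell and the picture viewer there is one more tool, called after ">>>" as name(argument=value, ...) on one line, values as JSON. jog_arm: Moves the arm, as the interface text tells. Its arguments: {"type":"object","properties":{"rows":{"type":"array"}},"required":["rows"]}

```bash
mkdir -p pics; ls; cat > h.py <<'E'
import numpy as np, cv2
from rig import bot, vision
def K(ci):
    f=240/np.tan(np.radians(ci["vertical_fov"])/2); return f
def px2w(name,u,v,d=None,z=None,ci=None):
    ci=ci or vision.camera_info(name); f=K(ci)
    xd=(u-ci["cx"])/f; yd=(v-ci["cy"])/f
    rd=np.hypot(xd,yd); r=rd
    for _ in range(30): r=rd/(1+ci["k1"]*r*r)
    s=r/rd if rd>0 else 1
    ray=np.array([xd*s,yd*s,1]); R=np.array(ci["rotation"]); p=np.array(ci["position"])
    w=R@ray
    if d is None: d=(z-p[2])/w[2]
    return p+w*d
def w2px(name,P,ci=None):
    ci=ci or vision.camera_info(name); f=K(ci)
    c=np.array(ci["rotation"]).T@(np.array(P)-np.array(ci["position"])); x,y=c[:2]/c[2]; r2=x*x+y*y
    k=1+ci["k1"]*r2
    return ci["cx"]+f*x*k, ci["cy"]+f*y*k
def cloud(name,depth,ci=None):
    ci=ci or vision.camera_info(name); f=K(ci)
    v,u=np.mgrid[0:480,0:640]; xd=(u-ci["cx"])/f; yd=(v-ci["cy"])/f; rd=np.hypot(xd,yd); r=rd.copy()
    for _ in range(30): r=rd/(1+ci["k1"]*r*r)
    s=np.where(rd>0,r/np.maximum(rd,1e-9),1)
    ray=np.stack([xd*s,yd*s,np.ones_like(xd)],-1)*depth[...,None]
    P=ray@np.array(ci["rotation"]).T+np.array(ci["position"]); P[depth==0]=np.nan
    return P
def snap(name,fn):
    ci=vision.camera_info(name); im,d=vision.capture(name); cv2.imwrite("pics/"+fn,im[...,::-1]); np.savez("/tmp/"+fn+".npz",im=im,d=d,P=cloud(name,d,ci))
    return im,d,ci
def st():
    s=bot.read_state(); print("t",s["time_s"],"p",np.round(s["position"],4),"F",np.round(s["force"],2),"M",np.round(s["moment"],2),"op",round(s["opening"],3)); print(np.round(s["tcp_rot"],3)); print(np.round(s["joint_positions"],1)); return s
E
python3 - <<'E'
from h import *
st()
for n in("side","top","wrist"):
    im,d,ci=snap(n,n+"0.png"); print(n,ci)
E
```

```text
pics
t 0.0 p [ 0.1695 -0.6008  0.2326] F [ 0.42 -0.17 -0.21] M [ 0.01  0.   -0.03] op 1.0
[[ 0.962  0.271 -0.   ]
 [ 0.271 -0.962  0.002]
 [ 0.    -0.002 -1.   ]]
[-84.5  30.3  82.2  -0.   67.7 -10.2]
side {'vertical_fov': 55.801648526664515, 'cx': 313.129800741707, 'cy': 247.00974613438555, 'k1': 0.037004619146387016, 'position': array([ 0.35207352, -0.68364505,  0.69805202]), 'rotation': array([[ 0.9436218 , -0.18204086,  0.2764761 ],
       [-0.33029656, -0.57318175,  0.74991124],
       [ 0.02195657, -0.79895169, -0.60099426]])}
top {'vertical_fov': 55.19187252776484, 'cx': 318.2118042874533, 'cy': 239.42786365360874, 'k1': -0.09891741361130908, 'position': array([ 0.36404218, -0.00154508,  1.36697271]), 'rotation': array([[ 8.66906194e-02, -9.75368124e-01,  2.02834315e-01],
       [-9.96234830e-01, -8.50685511e-02,  1.67183815e-02],
       [ 9.48244887e-04, -2.03519936e-01, -9.79070343e-01]])}
wrist {'vertical_fov': 62.83916688446873, 'cx': 312.4259086587034, 'cy': 246.99235057078624, 'k1': -0.030527969018826616, 'position': array([ 0.24338895, -0.58057637,  0.3830205 ]), 'rotation': array([[ 0.27184761, -0.92408312, -0.26864337],
       [-0.96233742, -0.26172391, -0.07353421],
       [-0.00235867,  0.27851567, -0.96042879]])}
```

View pics/top0.png

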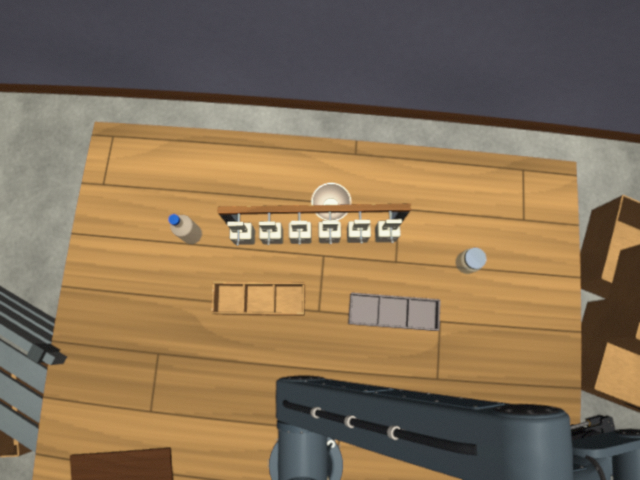

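View pics/side0.png

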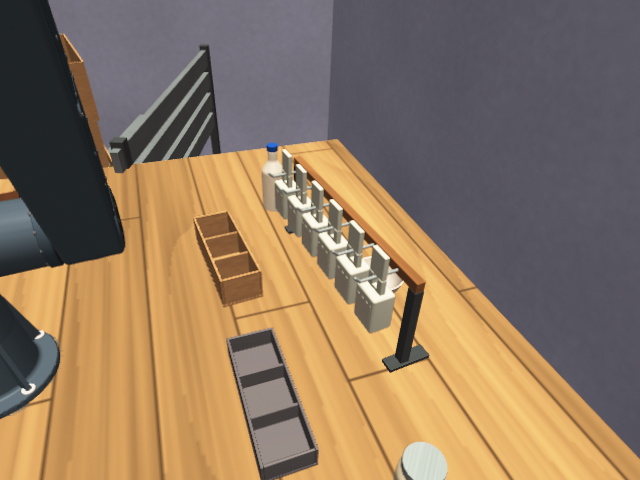

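View pics/wrist0.png

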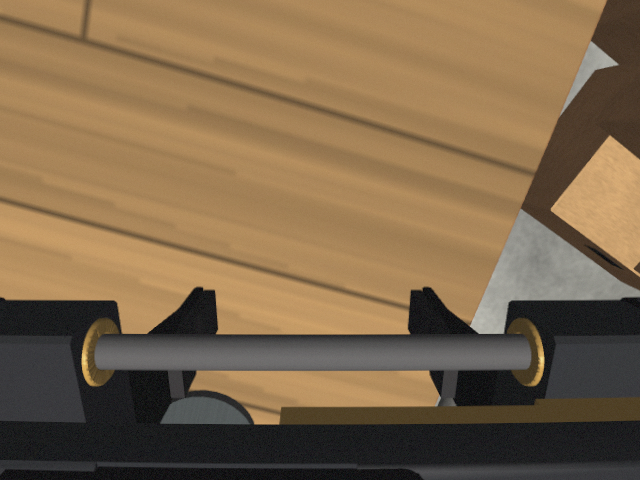

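Top: six packs on the rail (tabs near u=239..390, v≈225), carton around (259,299), tray around (394,312), bowl at (331,200), bottle at (180,225), jar at (473,260). Next I measure these.

```bash
cat > m.py <<'E'
from h import *
def packs(P):
    x,y,z=P[...,0],P[...,1],P[...,2]
    m=((z>0.225)&(z<0.27)&(x>0.3)&(x<0.75)&(abs(y)<0.5)).astype(np.uint8)
    n,l,s,c=cv2.connectedComponentsWithStats(m)
    for i in range(1,n):
        if s[i,4]<15: continue
        Q=P[l==i]; print("tab",s[i,4],np.round(c[i],0),np.round(np.median(Q,0),4),"ext",np.round(Q.min(0),3),np.round(Q.max(0),3))
def box(P,zt,roi):
    x,y,z=P[...,0],P[...,1],P[...,2]
    m=(z>zt-0.012)&(z<zt+0.01)&(x>roi[0])&(x<roi[1])&(y>roi[2])&(y<roi[3])
    Q=P[m]; 
    r=cv2.minAreaRect((Q[:,:2]*1000).astype(np.float32)); print("box n",m.sum(),"z",np.median(Q[:,2]),r)
E
python3 - <<'E'
from m import *
P=np.load("/tmp/top0.png.npz")["P"]
packs(P)
for (u,v) in [(230,298),(260,298),(290,298),(214,298),(304,298),(365,309),(393,312),(423,315),(349,309),(437,314),(331,200),(178,220),(473,258),(300,208),(239,231),(390,231)]: print((u,v),np.round(P[v,u],4))
box(P,0.075,(0.3,0.5,-0.1,0.35)); box(P,0.045,(0.3,0.5,-0.4,0.0))
x,y,z=P[...,0],P[...,1],P[...,2]
m=(z>0.195)&(z<0.22)&(x>0.5)&(x<0.8)&(abs(y)<.4); Q=P[m]; print(m.sum(),cv2.minAreaRect((Q[:,:2]*1000).astype(np.float32)))
E
```

```text
tab 92 [393. 222.] [ 0.6577 -0.1658  0.247 ] ext [ 0.653 -0.186  0.226] [ 0.666 -0.148  0.258]
tab 91 [267. 224.] [0.6246 0.1489 0.2476] ext [0.62  0.13  0.226] [0.634 0.17  0.254]
tab 94 [299. 223.] [0.6324 0.0708 0.2473] ext [0.628 0.052 0.226] [0.641 0.09  0.254]
tab 95 [331. 223.] [ 0.6409 -0.0101  0.2473] ext [ 0.636 -0.029  0.225] [0.65  0.01  0.254]
tab 96 [362. 222.] [ 0.6488 -0.0879  0.247 ] ext [ 0.645 -0.108  0.226] [ 0.657 -0.069  0.253]
tab 100 [235. 224.] [0.616  0.2294 0.2475] ext [0.612 0.21  0.225] [0.624 0.251 0.254]
(230, 298) [0.4466 0.2668 0.006 ]
(260, 298) [0.4548 0.1781 0.0044]
(290, 298) [0.4629 0.0896 0.0029]
(214, 298) [0.4392 0.3024 0.0577]
(304, 298) [0.4613 0.0458 0.0722]
(365, 309) [ 0.4497 -0.1341  0.0024]
(393, 312) [ 0.4476 -0.2169  0.0054]
(423, 315) [ 0.446  -0.3061  0.006 ]
(349, 309) [ 0.4454 -0.0866  0.008 ]
(437, 314) [ 0.451  -0.3428  0.025 ]
(331, 200) [ 0.7731 -0.0068  0.0062]
(178, 220) [0.628  0.3954 0.1904]
(473, 258) [ 0.6132 -0.4243  0.0893]
(300, 208) [0.6842 0.0731 0.2061]
(239, 231) [0.6103 0.2266 0.1998]
(390, 231) [ 0.6459 -0.1674  0.194 ]
box n 532 z 0.07257949586142787 ((449.96630859375, 176.4423065185547), (90.66490173339844, 262.65362548828125), 5.079169273376465)
box n 570 z 0.04268812352176066 ((448.0320129394531, -216.69541931152344), (91.05475616455078, 261.7449645996094), 0.6484809517860413)
1980 ((644.5731811523438, 33.62019348144531), (106.72774505615234, 509.4898681640625), 5.869152545928955)
```

```bash
python3 - <<'E'
import cv2
im=cv2.imread("pics/top0.png")
cv2.imwrite("pics/top0a.png",cv2.resize(im[190:260,210:420],None,fx=3.8,fy=3.8,interpolation=cv2.INTER_CUBIC))
cv2.imwrite("pics/top0b.png",cv2.resize(im[270:340,200:450],None,fx=3.2,fy=3.2,interpolation=cv2.INTER_CUBIC))
E
```

```text
(no output)
```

View pics/top0a.png

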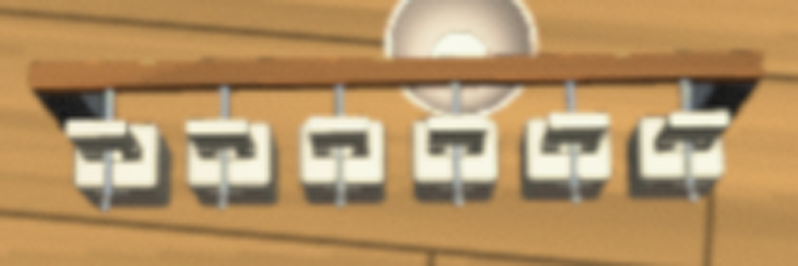

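View pics/top0b.png

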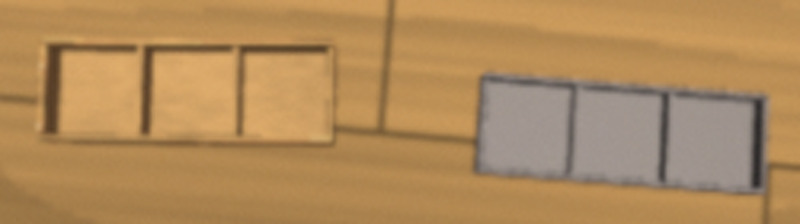

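Rail yaw ≈ +6.0°, with tabs 80 mm apart at z top ≈ 0.25, which matches the given sizes. Carton centre is (0.450, 0.176) with yaw 5.1°. Tray centre is (0.448, −0.217) with yaw 0.65°. Next is a helper that turns a world target into jog numbers.

```bash
cat > go.py <<'E'
from h import *
from scipy.spatial.transform import Rotation as Ro
import sys
def to(p,yaw,s=None):
    # yaw: angle of box/rail frame; tool y = frame x, tool x = frame y, z down
    s=s or bot.read_state(); R=np.array(s["tcp_rot"]); a=np.radians(yaw); c,n=np.cos(a),np.sin(a)
    T=np.array([[-n,c,0],[c,n,0],[0,0,-1.]])
    print("t",round(s["time_s"],2),"now",np.round(s["position"],4),"dp",np.round(R.T@(np.array(p)-s["position"])*1000,1),"turn",np.round(Ro.from_matrix(R.T@T).as_rotvec(degrees=True),2))
if __name__=="__main__": to([float(v) for v in sys.argv[1:4]],float(sys.argv[4]))
E
python3 go.py 0.659 -0.167 0.30 6
```

```text
t 0.15 now [ 0.1696 -0.601   0.2328] dp [ 588.8 -285.   -66.6] turn [-7.000e-02 -8.000e-02 -8.026e+01]
```

>>> jog_arm(rows=[{"dp": [0,0,-66],"turn": [0,0,0],"grip": 1},{"dp": [0,0,-66],"turn": [0,0,0],"grip": 1},{"dp": [589,-285,-66],"turn": [0,0,-80.2],"grip": 1},{"dp": [589,-285,-66],"turn": [0,0,-80.2],"grip": 1},{"dp": [589,-285,-66],"turn": [0,0,-80.2],"grip": 1},{"dp": [589,-285,-66],"turn": [0,0,-80.2],"grip": 1},{"dp": [589,-285,-66],"turn": [0,0,-80.2],"grip": 1},{"dp": [589,-285,-66],"turn": [0,0,-80.2],"grip": 1},{"dp": [589,-285,-66],"turn": [0,0,-80.2],"grip": 1},{"dp": [589,-285,-66],"turn": [0,0,-80.2],"grip": 1}])

```text
time_s: 1.15
position: [0.47, -0.3344, 0.2994]
tcp_rot: [[0.09, 0.996, -0.0], [0.996, -0.09, 0.0], [0.0, -0.0, -1.0]]
force: [1.2, -0.8, -0.1]
opening: 0.996
```

```bash
python3 go.py 0.659 -0.167 0.30 6
```

```text
t 1.15 now [ 0.47   -0.3344  0.2994] dp [183.7 173.2  -0.7] turn [ -0.02  -0.02 -11.15]
```

>>> jog_arm(rows=[{"dp": [184,173,0],"turn": [0,0,-11.1],"grip": 1},{"dp": [184,173,0],"turn": [0,0,-11.1],"grip": 1},{"dp": [184,173,0],"turn": [0,0,-11.1],"grip": 1},{"dp": [184,173,0],"turn": [0,0,-11.1],"grip": 1},{"dp": [184,173,0],"turn": [0,0,-11.1],"grip": 1},{"dp": [184,173,0],"turn": [0,0,-11.1],"grip": 1},{"dp": [184,173,0],"turn": [0,0,-11.1],"grip": 1},{"dp": [184,173,0],"turn": [0,0,-11.1],"grip": 1}])

```text
time_s: 1.95
position: [0.6577, -0.1702, 0.299]
tcp_rot: [[-0.097, 0.995, -0.002], [0.995, 0.097, -0.0], [0.0, -0.002, -1.0]]
force: [0.4, -0.3, 0.8]
opening: 1.004
```

```bash
python3 go.py 0.659 -0.167 0.232 6; python3 - <<'E'
from h import *
st(); snap("wrist","w1.png")
E
```

```text
t 1.95 now [ 0.6577 -0.1702  0.299 ] dp [ 3.   1.7 67. ] turn [-0.1  -0.01 -0.43]
t 1.95 p [ 0.6577 -0.1702  0.299 ] F [ 0.35 -0.31  0.83] M [ 0.02 -0.1   0.05] op 1.004
[[-0.097  0.995 -0.002]
 [ 0.995  0.097 -0.   ]
 [ 0.    -0.002 -1.   ]]
[-23.9  31.4  69.   -0.   79.7 -29.5]
```

View pics/w1.png

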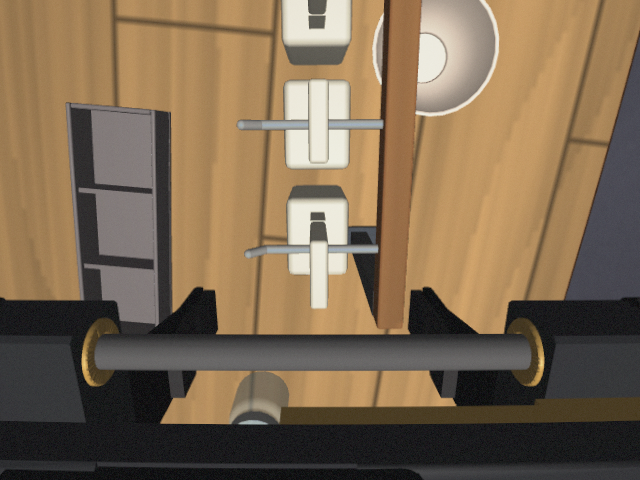

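Wrist view: the nearest pack's tab top is at about (319, 275), between the fingers (u ≈ 210 and 420). Checking its position with wrist depth.

```bash
python3 - <<'E'
from m import *
P=np.load("/tmp/w1.png.npz")["P"]; 
x,y,z=P[...,0],P[...,1],P[...,2]
for c in [(0.659,-.167),(0.651,-.0885)]:
    m=(z>0.244)&(z<0.256)&(abs(x-c[0])<.025)&(abs(y-c[1])<.035); Q=P[m]; r=cv2.minAreaRect((Q[:,:2]*1000).astype(np.float32)); print(m.sum(),np.median(Q[:,2]),r)
st()
E
python3 go.py 0.659 -0.167 0.232 6
```

```text
1243 0.2486379359595741 ((660.9411010742188, -167.15489196777344), (9.517497062683105, 39.44677734375), 5.659358024597168)
1745 0.24890069188784353 ((652.5760498046875, -88.31879425048828), (9.953554153442383, 40.26942443847656), 6.203093528747559)
t 2.0 p [ 0.6576 -0.1707  0.2993] F [-0.88  0.28  0.15] M [ 0.   -0.07 -0.04] op 0.997
[[-0.096  0.995 -0.001]
 [ 0.995  0.096 -0.   ]
 [ 0.    -0.001 -1.   ]]
[-23.9  31.3  69.   -0.   79.7 -29.4]
t 2.0 now [ 0.6576 -0.1707  0.2993] dp [ 3.5  1.8 67.3] turn [-0.07 -0.   -0.49]
```

>>> jog_arm(rows=[{"dp": [3.5,3,0],"turn": [0,0,-0.5],"grip": 1},{"dp": [3.5,3,35],"turn": [0,0,-0.5],"grip": 1},{"dp": [3.5,3,67],"turn": [0,0,-0.5],"grip": 1},{"dp": [3.5,3,67],"turn": [0,0,-0.5],"grip": 1},{"dp": [3.5,3,67],"turn": [0,0,-0.5],"grip": 0},{"dp": [3.5,3,67],"turn": [0,0,-0.5],"grip": 0},{"dp": [3.5,3,67],"turn": [0,0,-0.5],"grip": 0},{"dp": [3.5,3,67],"turn": [0,0,-0.5],"grip": 0},{"dp": [3.5,3,67],"turn": [0,0,-0.5],"grip": 0},{"dp": [3.5,3,67],"turn": [0,0,-0.5],"grip": 0}])

```text
time_s: 3.0
position: [0.6615, -0.1658, 0.233]
tcp_rot: [[-0.106, 0.994, 0.001], [0.994, 0.106, -0.0], [-0.0, 0.001, -1.0]]
force: [-0.0, 0.1, -0.1]
opening: 0.535
```

```bash
python3 - <<'E'
from h import *
s=st(); print(s["tau"]); snap("wrist","w2.png")
E
```

```text
t 3.0 p [ 0.6615 -0.1658  0.233 ] F [-0.05  0.09 -0.14] M [ 0.02 -0.07  0.01] op 0.535
[[-0.106  0.994  0.001]
 [ 0.994  0.106 -0.   ]
 [-0.     0.001 -1.   ]]
[-23.4  34.8  73.2  -0.   71.9 -29.5]
[-2.04046851e-02 -4.86392105e+01 -1.87595433e+01  4.49789059e-02
  6.57408452e-02  8.75257933e-05]
```

View pics/w2.png

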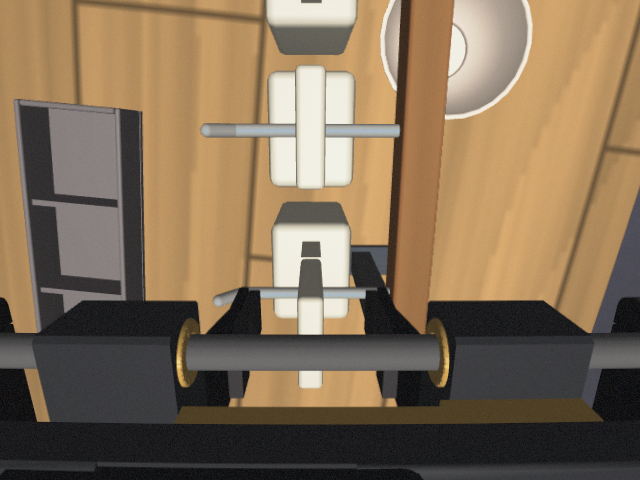

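The pack's tab is centred between the closing fingers (u ≈ 311, fingers at 258 and 368). I continue closing, then lift 14 mm and draw back.

>>> jog_arm(rows=[{"dp": [0,0,0],"turn": [0,0,0],"grip": 0},{"dp": [0,0,0],"turn": [0,0,0],"grip": 0},{"dp": [0,0,0],"turn": [0,0,0],"grip": 0},{"dp": [0,0,0],"turn": [0,0,0],"grip": 0},{"dp": [0,0,0],"turn": [0,0,0],"grip": 0},{"dp": [0,0,0],"turn": [0,0,0],"grip": 0},{"dp": [0,0,0],"turn": [0,0,0],"grip": 0},{"dp": [0,0,0],"turn": [0,0,0],"grip": 0}])

```text
time_s: 3.85
position: [0.6611, -0.1658, 0.2325]
tcp_rot: [[-0.106, 0.994, -0.001], [0.994, 0.106, 0.0], [0.0, -0.001, -1.0]]
force: [-1.3, 0.0, -0.2]
opening: 0.109
```

```bash
python3 - <<'E'
from h import *
st()
E
```

```text
t 3.85 p [ 0.6611 -0.1658  0.2325] F [-1.28  0.01 -0.21] M [-0.05  0.19  0.02] op 0.109
[[-0.106  0.994 -0.001]
 [ 0.994  0.106  0.   ]
 [ 0.    -0.001 -1.   ]]
[-23.4  34.8  73.3  -0.   72.  -29.5]
```

>>> jog_arm(rows=[{"dp": [0,0,-5],"turn": [0,0,0],"grip": 0},{"dp": [0,0,-10],"turn": [0,0,0],"grip": 0},{"dp": [0,0,-14],"turn": [0,0,0],"grip": 0},{"dp": [0,0,-14],"turn": [0,0,0],"grip": 0},{"dp": [0,0,-14],"turn": [0,0,0],"grip": 0},{"dp": [0,0,-14],"turn": [0,0,0],"grip": 0},{"dp": [0,0,-14],"turn": [0,0,0],"grip": 0}])

```text
time_s: 4.55
position: [0.6612, -0.1657, 0.2462]
tcp_rot: [[-0.106, 0.994, -0.001], [0.994, 0.106, 0.0], [0.0, -0.001, -1.0]]
force: [1.4, -0.2, -4.3]
opening: 0.11
```

```bash
cat > weigh.py <<'E'
from h import *
F=[];T=[];M=[]
for i in range(10):
    s=bot.read_state(); F.append(s["force"]);T.append(s["tau"]);M.append(s["moment"]); vision.capture("top")
F=np.array(F); print("Fmean",F.mean(0).round(2),"sd",F.std(0).round(2),"M",np.mean(M,0).round(3),"tau2",np.mean(T,0).round(2)[1:3]); st()
E
python3 weigh.py
```

```text
Fmean [ 0.15 -0.3  -3.49] sd [0.58 0.36 0.45] M [-0.015 -0.13   0.012] tau2 [-50.61 -20.2 ]
t 5.05 p [ 0.6614 -0.1658  0.2465] F [ 0.04  0.74 -3.56] M [ 0.03 -0.1  -0.01] op 0.112
[[-0.106  0.994 -0.   ]
 [ 0.994  0.106  0.   ]
 [ 0.    -0.    -1.   ]]
[-23.4  34.1  72.4   0.   73.6 -29.5]
```

Weight 3.5 N, so it is full and goes in the carton. Drawing back 100 mm, then up.

>>> jog_arm(rows=[{"dp": [0,-25,0],"turn": [0,0,0],"grip": 0},{"dp": [0,-50,0],"turn": [0,0,0],"grip": 0},{"dp": [0,-75,0],"turn": [0,0,0],"grip": 0},{"dp": [0,-100,0],"turn": [0,0,0],"grip": 0},{"dp": [0,-100,0],"turn": [0,0,0],"grip": 0},{"dp": [0,-105,-40],"turn": [0,0,0],"grip": 0},{"dp": [0,-105,-80],"turn": [0,0,0],"grip": 0},{"dp": [0,-105,-90],"turn": [0,0,0],"grip": 0},{"dp": [0,-105,-90],"turn": [0,0,0],"grip": 0}])

```text
time_s: 5.95
position: [0.5585, -0.1775, 0.3388]
tcp_rot: [[-0.106, 0.994, 0.005], [0.994, 0.106, -0.003], [-0.003, 0.005, -1.0]]
force: [0.4, 0.3, -3.7]
opening: 0.112
```

```bash
python3 go.py 0.4576 0.0917 0.335 5.1; python3 - <<'E'
from m import *
snap("side","s2.png"); im,d,ci=snap("top","t2.png");P=cloud("top",d,ci)
box(P,0.075,(0.3,0.5,0.02,0.35)); box(P,0.045,(0.3,0.5,-0.4,-0.05)); st()
E
```

```text
t 5.95 now [ 0.5585 -0.1775  0.3388] dp [278.4 -71.6   2.5] turn [0.29 0.18 1.01]
box n 539 z 0.0732472133436628 ((449.8233947753906, 176.6553497314453), (90.73707580566406, 262.6810607910156), 4.7796101570129395)
box n 158 z 0.04354054040747335 ((447.35107421875, -216.5031280517578), (89.5746841430664, 260.15362548828125), 0.5866321325302124)
t 6.05 p [ 0.5563 -0.1764  0.335 ] F [-0.88  0.52 -4.23] M [ 0.04 -0.1   0.04] op 0.112
[[-0.106  0.994 -0.002]
 [ 0.994  0.106  0.001]
 [ 0.002 -0.002 -1.   ]]
[-28.6  21.3  80.6   0.   78.3 -34.7]
```

View pics/s2.png

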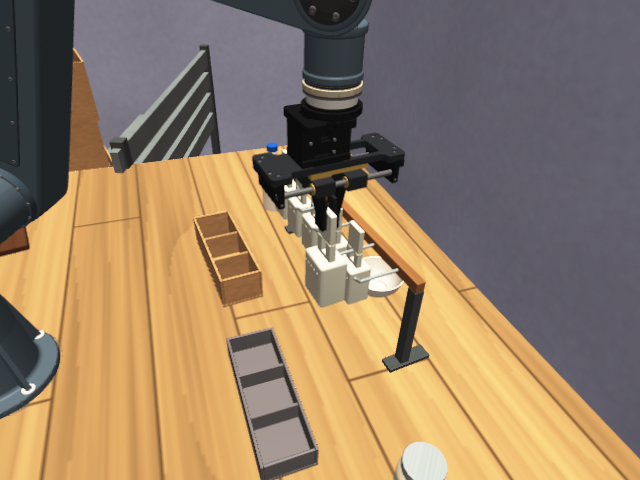

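The pack hangs upright in the gripper at about (322, 275), clear of its peg, and the boxes have not moved. Over to the carton's near cell.

>>> jog_arm(rows=[{"dp": [277,-70,0],"turn": [0,0,1.1],"grip": 0},{"dp": [277,-70,0],"turn": [0,0,1.1],"grip": 0},{"dp": [277,-70,0],"turn": [0,0,1.1],"grip": 0},{"dp": [277,-70,0],"turn": [0,0,1.1],"grip": 0},{"dp": [277,-70,0],"turn": [0,0,1.1],"grip": 0},{"dp": [277,-70,0],"turn": [0,0,1.1],"grip": 0},{"dp": [277,-70,0],"turn": [0,0,1.1],"grip": 0},{"dp": [277,-70,0],"turn": [0,0,1.1],"grip": 0},{"dp": [277,-70,0],"turn": [0,0,1.1],"grip": 0}])

```text
time_s: 6.95
position: [0.4579, 0.0905, 0.3354]
tcp_rot: [[-0.087, 0.996, -0.002], [0.996, 0.087, -0.0], [-0.0, -0.002, -1.0]]
force: [-0.1, -0.4, -4.2]
opening: 0.109
```

```bash
python3 - <<'E'
from m import *
im,d,ci=snap("side","s3.png"); im,d,ci=snap("wrist","w3.png");P=cloud("wrist",d,ci)
box(P,0.075,(0.3,0.55,0.02,0.35)); st()
E
python3 go.py 0.4576 0.0917 0.1485 5
```

```text
box n 3348 z 0.07338472819916603 ((452.1184997558594, 167.9826202392578), (90.9349594116211, 241.94818115234375), 4.685671806335449)
t 7.05 p [0.4583 0.0901 0.3358] F [-0.91  0.19 -3.24] M [-0.01 -0.12 -0.04] op 0.114
[[-0.086  0.996 -0.001]
 [ 0.996  0.086 -0.   ]
 [-0.    -0.001 -1.   ]]
[-2.6 10.9 95.7 -0.  73.5 -7.5]
t 7.05 now [0.4583 0.0901 0.3358] dp [  1.7  -0.3 187.3] turn [-0.07  0.01 -0.09]
```

View pics/w3.png

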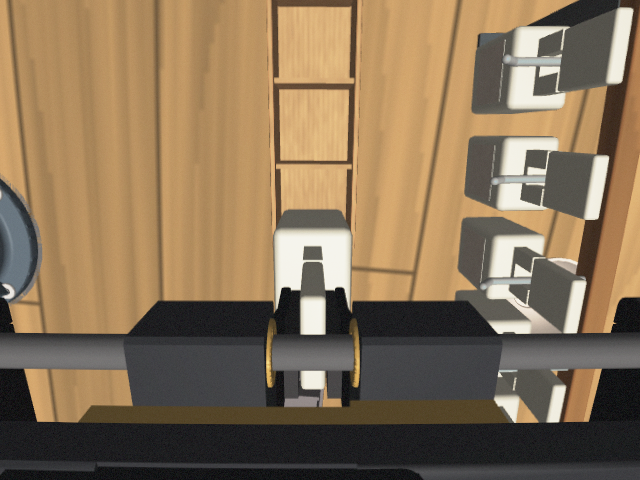

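View pics/s3.png

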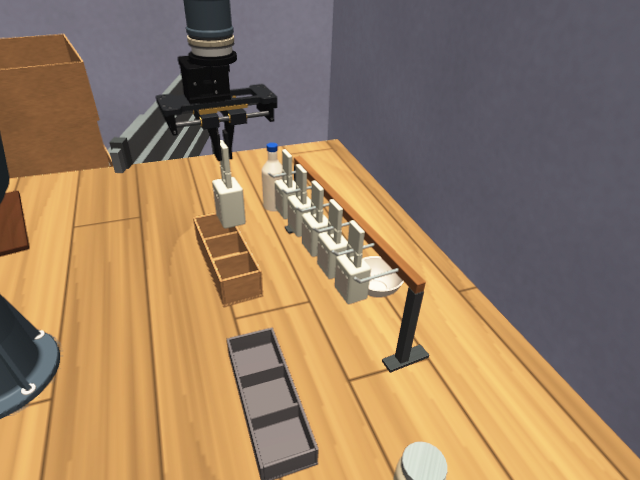

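The pack is over the near cell, and the wrist depth agrees with the top view to 1 mm. Lowering.

>>> jog_arm(rows=[{"dp": [1.5,0,40],"turn": [0,0,0],"grip": 0},{"dp": [1.5,0,80],"turn": [0,0,0],"grip": 0},{"dp": [1.5,0,115],"turn": [0,0,0],"grip": 0},{"dp": [1.5,0,145],"turn": [0,0,0],"grip": 0},{"dp": [1.5,0,165],"turn": [0,0,0],"grip": 0},{"dp": [1.5,0,178],"turn": [0,0,0],"grip": 0},{"dp": [1.5,0,186],"turn": [0,0,0],"grip": 0},{"dp": [1.5,0,187],"turn": [0,0,0],"grip": 0},{"dp": [1.5,0,187],"turn": [0,0,0],"grip": 0},{"dp": [1.5,0,187],"turn": [0,0,0],"grip": 0}])

```text
time_s: 8.05
position: [0.4584, 0.0924, 0.1501]
tcp_rot: [[-0.087, 0.996, 0.001], [0.996, 0.087, 0.0], [-0.0, 0.001, -1.0]]
force: [-0.7, -0.0, -3.9]
opening: 0.114
```

>>> jog_arm(rows=[{"dp": [0,0,1],"turn": [0,0,0],"grip": 0},{"dp": [0,0,2],"turn": [0,0,0],"grip": 0},{"dp": [0,0,2],"turn": [0,0,0],"grip": 0},{"dp": [0,0,2],"turn": [0,0,0],"grip": 0}])

```text
time_s: 8.45
position: [0.4585, 0.0925, 0.1486]
tcp_rot: [[-0.087, 0.996, 0.002], [0.996, 0.087, -0.0], [-0.001, 0.002, -1.0]]
force: [-0.4, -2.2, 6.6]
opening: 0.109
```

```bash
python3 - <<'E'
from h import *
st()
im,d,ci=snap("side","s4.png"); cv2.imwrite("pics/s4a.png",cv2.resize(im[130:330,150:350,::-1],None,fx=3,fy=3)); st()
E
```

```text
t 8.45 p [0.4585 0.0925 0.1486] F [-0.41 -2.22  6.61] M [-0.07  0.13  0.02] op 0.109
[[-0.087  0.996  0.002]
 [ 0.996  0.087 -0.   ]
 [-0.001  0.002 -1.   ]]
[ -2.3  26.2 109.1  -0.   44.6  -7.3]
t 8.5 p [0.4585 0.0925 0.1486] F [ 0.75 -0.87  6.33] M [-0.01  0.22  0.  ] op 0.114
[[-0.087  0.996  0.002]
 [ 0.996  0.087 -0.   ]
 [-0.001  0.002 -1.   ]]
[ -2.3  26.2 109.1  -0.   44.6  -7.3]
```

View pics/s4a.png

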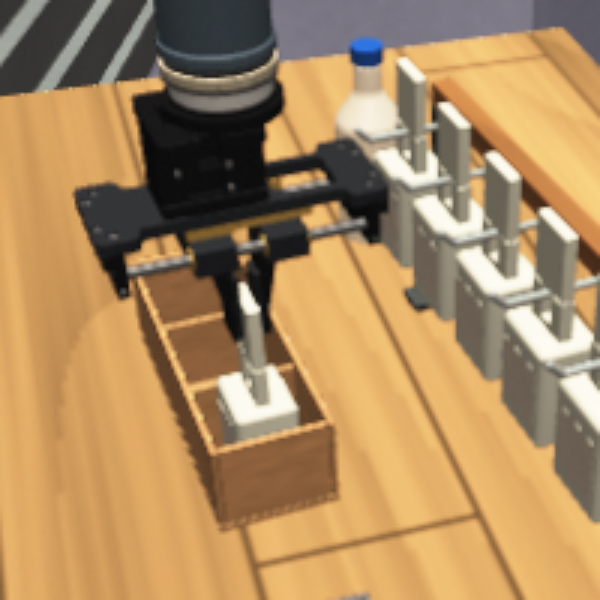

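The pack sits inside the near carton cell and the floor pushes back with 6.5 N. Releasing and rising.

>>> jog_arm(rows=[{"dp": [0,0,0],"turn": [0,0,0],"grip": 0.5},{"dp": [0,0,0],"turn": [0,0,0],"grip": 0.5},{"dp": [0,0,0],"turn": [0,0,0],"grip": 0.5},{"dp": [0,0,0],"turn": [0,0,0],"grip": 0.5},{"dp": [0,0,0],"turn": [0,0,0],"grip": 0.5},{"dp": [0,0,-40],"turn": [0,0,0],"grip": 0.5},{"dp": [0,0,-80],"turn": [0,0,0],"grip": 0.5},{"dp": [0,0,-120],"turn": [0,0,0],"grip": 0.5},{"dp": [0,0,-160],"turn": [0,0,0],"grip": 0.5},{"dp": [0,0,-160],"turn": [0,0,0],"grip": 0.5}])

```text
time_s: 9.5
position: [0.4613, 0.0926, 0.3129]
tcp_rot: [[-0.087, 0.996, 0.013], [0.996, 0.087, -0.0], [-0.002, 0.013, -1.0]]
force: [0.5, -0.2, 0.4]
opening: 0.5
```

```bash
python3 go.py 0.652 -0.0883 0.30 6.1; python3 - <<'E'
from m import *
im,d,ci=snap("side","s5.png"); st()
E
```

```text
t 9.5 now [0.4613 0.0926 0.3129] dp [-196.8  174.    15.4] turn [ 0.72  0.09 -1.09]
t 9.55 p [0.4595 0.0926 0.3102] F [ 0.17 -0.7  -0.91] M [-0.02 -0.06  0.01] op 0.501
[[-0.087  0.996  0.007]
 [ 0.996  0.087 -0.   ]
 [-0.001  0.007 -1.   ]]
[-2.3 12.4 98.1  0.  69.1 -7.3]
```

View pics/s5.png

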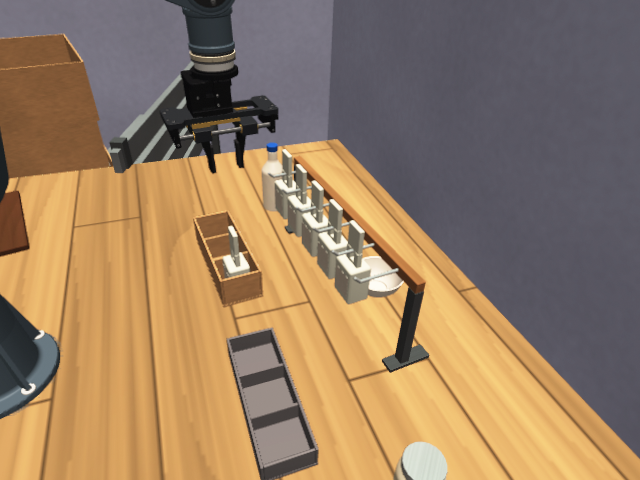

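The pack stands in the carton. On to the next one, pack e.

>>> jog_arm(rows=[{"dp": [-197,176,8],"turn": [0,0,-1.1],"grip": 0.5},{"dp": [-197,176,8],"turn": [0,0,-1.1],"grip": 0.5},{"dp": [-197,176,8],"turn": [0,0,-1.1],"grip": 0.5},{"dp": [-197,176,8],"turn": [0,0,-1.1],"grip": 0.5},{"dp": [-197,176,8],"turn": [0,0,-1.1],"grip": 0.5},{"dp": [-197,176,8],"turn": [0,0,-1.1],"grip": 0.5},{"dp": [-197,176,8],"turn": [0,0,-1.1],"grip": 0.5},{"dp": [-197,176,8],"turn": [0,0,-1.1],"grip": 0.5},{"dp": [-197,176,8],"turn": [0,0,-1.1],"grip": 0.5}])

```text
time_s: 10.45
position: [0.6488, -0.0869, 0.2988]
tcp_rot: [[-0.107, 0.994, -0.003], [0.994, 0.107, 0.001], [0.001, -0.002, -1.0]]
force: [-0.7, 0.6, 0.2]
opening: 0.501
```

```bash
cat > tab.py <<'E'
from m import *
import sys
def tabs(tag,cs):
    im,d,ci=snap("wrist",tag+".png");P=cloud("wrist",d,ci); x,y,z=P[...,0],P[...,1],P[...,2]
    for c in cs:
        m=(z>0.24)&(z<0.258)&(abs(x-c[0])<.025)&(abs(y-c[1])<.035); Q=P[m]
        if len(Q)<50: print(c,"none");continue
        r=cv2.minAreaRect((Q[:,:2]*1000).astype(np.float32)); print(c,len(Q),np.median(Q[:,2]).round(4),np.round(r[0],1),np.round(r[1],1),round(r[2],1))
ALL=[(0.652,-.0885),(0.644,-.0095),(0.6355,.071),(0.628,.15),(.619,.2305)]
tabs(sys.argv[1],ALL)
import go
go.to([float(v) for v in sys.argv[2:5]],6.1)
E
python3 tab.py w5 0.6522 -0.0883 0.2325
```

```text
(0.652, -0.0885) 1314 0.2487 [652.7 -87.8] [10. 40.] 6.2
(0.644, -0.0095) 1674 0.2489 [644.4  -8.9] [10.  40.1] 5.3
(0.6355, 0.071) none
(0.628, 0.15) none
(0.619, 0.2305) none
t 10.5 now [ 0.6491 -0.0869  0.2993] dp [-1.8  3.1 66.8] turn [-0.09 -0.05  0.08]
```

View pics/w5.png

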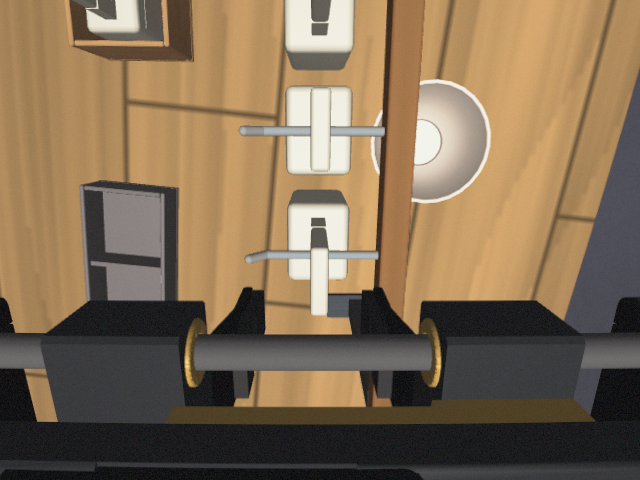

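The tab sits between the fingers at (319, 280), 4 mm off in tool y. Descend and close.

>>> jog_arm(rows=[{"dp": [-1.5,3.5,0],"turn": [0,0,0],"grip": 0.5},{"dp": [-1.5,3.5,35],"turn": [0,0,0],"grip": 0.5},{"dp": [-1.5,3.5,67],"turn": [0,0,0],"grip": 0.5},{"dp": [-1.5,3.5,67],"turn": [0,0,0],"grip": 0},{"dp": [-1.5,3.5,67],"turn": [0,0,0],"grip": 0},{"dp": [-1.5,3.5,67],"turn": [0,0,0],"grip": 0},{"dp": [-1.5,3.5,67],"turn": [0,0,0],"grip": 0},{"dp": [-1.5,3.5,67],"turn": [0,0,0],"grip": 0},{"dp": [-1.5,3.5,67],"turn": [0,0,0],"grip": 0},{"dp": [-1.5,3.5,67],"turn": [0,0,0],"grip": 0}])

```text
time_s: 11.5
position: [0.6544, -0.0897, 0.2338]
tcp_rot: [[-0.106, 0.994, 0.002], [0.994, 0.106, -0.001], [-0.001, 0.002, -1.0]]
force: [-0.6, 0.1, 4.9]
opening: 0.112
```

>>> jog_arm(rows=[{"dp": [0,0,0],"turn": [0,0,0],"grip": 0},{"dp": [0,0,-5],"turn": [0,0,0],"grip": 0},{"dp": [0,0,-10],"turn": [0,0,0],"grip": 0},{"dp": [0,0,-14],"turn": [0,0,0],"grip": 0},{"dp": [0,0,-14],"turn": [0,0,0],"grip": 0},{"dp": [0,0,-14],"turn": [0,0,0],"grip": 0},{"dp": [0,0,-14],"turn": [0,0,0],"grip": 0}])

```text
time_s: 12.2
position: [0.6538, -0.0894, 0.2462]
tcp_rot: [[-0.106, 0.994, -0.001], [0.994, 0.106, 0.0], [0.0, -0.001, -1.0]]
force: [-0.3, -0.5, -0.5]
opening: 0.112
```

```bash
python3 weigh.py
```

```text
Fmean [-0.17  0.1  -0.56] sd [0.34 0.35 0.45] M [-0.018 -0.089  0.   ] tau2 [-47.08 -18.92]
t 12.7 p [ 0.654  -0.0895  0.2465] F [ 0.26 -0.34 -0.88] M [-0.06 -0.17 -0.04] op 0.112
[[-0.106  0.994  0.   ]
 [ 0.994  0.106  0.   ]
 [ 0.     0.    -1.   ]]
[-17.5  32.3  75.9   0.   71.9 -23.6]
```

About 0.6 N, so it is used up and goes in the tray.

>>> jog_arm(rows=[{"dp": [0,-25,0],"turn": [0,0,0],"grip": 0},{"dp": [0,-50,0],"turn": [0,0,0],"grip": 0},{"dp": [0,-75,0],"turn": [0,0,0],"grip": 0},{"dp": [0,-100,0],"turn": [0,0,0],"grip": 0},{"dp": [0,-105,0],"turn": [0,0,0],"grip": 0},{"dp": [0,-105,-40],"turn": [0,0,0],"grip": 0},{"dp": [0,-105,-80],"turn": [0,0,0],"grip": 0},{"dp": [0,-105,-90],"turn": [0,0,0],"grip": 0},{"dp": [0,-105,-90],"turn": [0,0,0],"grip": 0},{"dp": [0,-105,-90],"turn": [0,0,0],"grip": 0}])

```text
time_s: 13.7
position: [0.5492, -0.1003, 0.3354]
tcp_rot: [[-0.106, 0.994, -0.002], [0.994, 0.106, 0.001], [0.001, -0.002, -1.0]]
force: [-0.6, -0.5, -0.4]
opening: 0.109
```

```bash
python3 weigh.py; python3 - <<'E'
from m import *
snap("side","s6.png"); im,d,ci=snap("top","t6.png");P=cloud("top",d,ci)
box(P,0.075,(0.3,0.5,0.02,0.35)); box(P,0.045,(0.3,0.5,-0.4,-0.05))
E
python3 go.py 0.4469 -0.1317 0.335 0.6
```

```text
Fmean [-0.02 -0.03 -0.93] sd [0.57 0.36 0.39] M [-0.013 -0.123  0.   ] tau2 [-37.53 -20.14]
t 14.2 p [ 0.5495 -0.1006  0.3363] F [-0.01 -1.06 -0.41] M [ 0.   -0.11 -0.02] op 0.11
[[-0.106  0.994 -0.   ]
 [ 0.994  0.106  0.   ]
 [ 0.    -0.    -1.   ]]
[-21.8  19.   84.    0.   77.  -27.9]
box n 691 z 0.07375872973749065 ((450.08160400390625, 176.4072265625), (90.69734954833984, 262.30224609375), 5.074489116668701)
box n 317 z 0.04261873308571795 ((449.38140869140625, -263.8486328125), (165.2936248779297, 91.08438110351562), 89.875)
t 14.3 now [ 0.5495 -0.1006  0.3365] dp [ -20.  -105.4    1.5] turn [-0.  -0.   5.5]
```

View pics/s6.png

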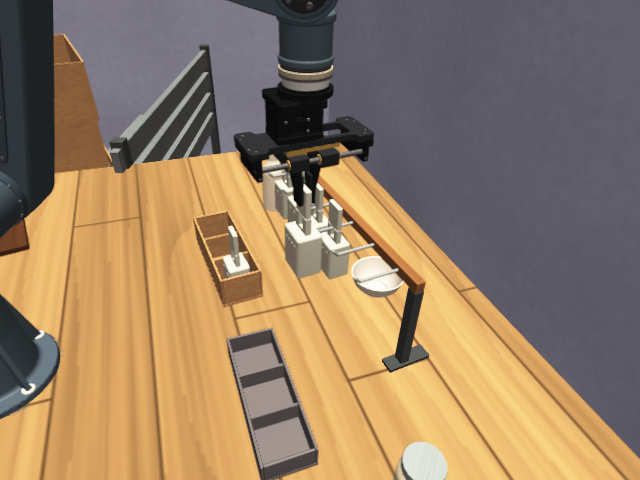

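The pack is off the rail at (303, 245), its weight still reads 0.9 N, and the boxes are unmoved. Moving over the tray's near cell.

>>> jog_arm(rows=[{"dp": [-20,-105,0],"turn": [0,0,5.5],"grip": 0},{"dp": [-20,-105,0],"turn": [0,0,5.5],"grip": 0},{"dp": [-20,-105,0],"turn": [0,0,5.5],"grip": 0},{"dp": [-20,-105,0],"turn": [0,0,5.5],"grip": 0},{"dp": [-20,-105,0],"turn": [0,0,5.5],"grip": 0}])

```text
time_s: 14.8
position: [0.4485, -0.1321, 0.3372]
tcp_rot: [[-0.01, 1.0, 0.003], [1.0, 0.01, -0.001], [-0.001, 0.003, -1.0]]
force: [0.9, 0.5, -0.9]
opening: 0.111
```

```bash
python3 - <<'E'
from m import *
snap("side","s7.png")
im,d,ci=snap("wrist","w7.png");P=cloud("wrist",d,ci)
box(P,0.045,(0.38,0.53,-0.4,-0.05)); st()
E
python3 go.py 0.448 -0.1317 0.1485 0.6
```

```text
box n 913 z 0.04383091331836131 ((448.9900207519531, -176.03204345703125), (90.1452407836914, 179.07550048828125), 0.40731126070022583)
t 14.9 p [ 0.4488 -0.1318  0.3369] F [-0.08  0.56 -0.43] M [-0.01 -0.05 -0.01] op 0.113
[[-0.011  1.     0.002]
 [ 1.     0.011 -0.001]
 [-0.001  0.002 -1.   ]]
[-30.1  10.8  95.6   0.   73.4 -30.8]
t 14.9 now [ 0.4488 -0.1318  0.3369] dp [  0.3  -1.1 188.4] turn [0.1  0.03 0.04]
```

View pics/w7.png

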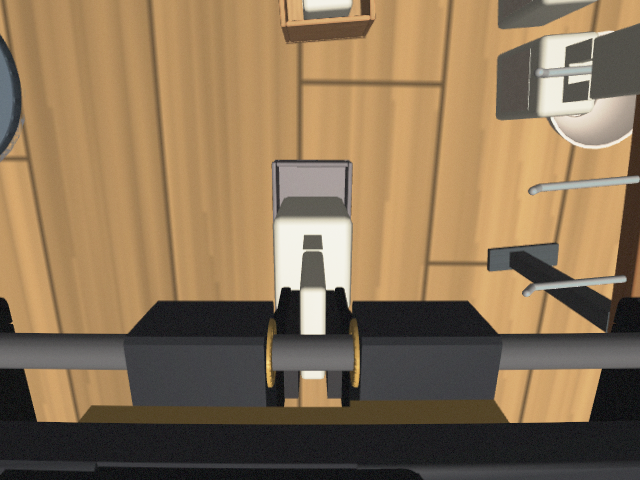

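View pics/s7.png

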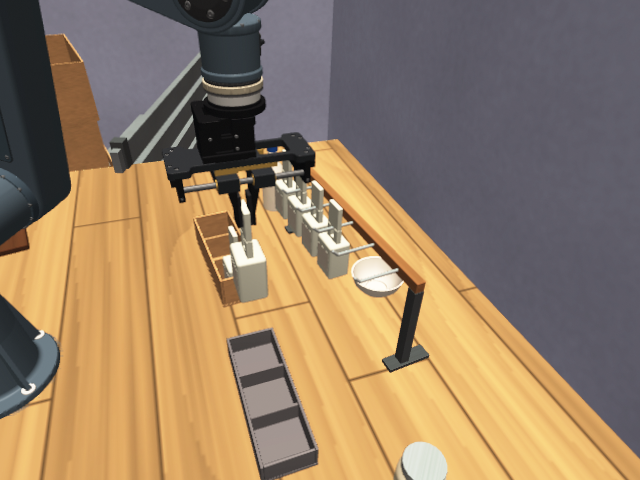

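The tray's near end is at y = −0.0865, so the cell centre is at −0.1315, matching the TCP. Lowering.

>>> jog_arm(rows=[{"dp": [0,0,40],"turn": [0,0,0],"grip": 0},{"dp": [0,0,80],"turn": [0,0,0],"grip": 0},{"dp": [0,0,115],"turn": [0,0,0],"grip": 0},{"dp": [0,0,145],"turn": [0,0,0],"grip": 0},{"dp": [0,0,165],"turn": [0,0,0],"grip": 0},{"dp": [0,0,178],"turn": [0,0,0],"grip": 0},{"dp": [0,0,185],"turn": [0,0,0],"grip": 0},{"dp": [0,0,187],"turn": [0,0,0],"grip": 0},{"dp": [0,0,188],"turn": [0,0,0],"grip": 0},{"dp": [0,0,188],"turn": [0,0,0],"grip": 0}])

```text
time_s: 15.9
position: [0.4482, -0.1318, 0.1492]
tcp_rot: [[-0.011, 1.0, 0.002], [1.0, 0.011, -0.001], [-0.001, 0.002, -1.0]]
force: [1.3, 0.7, -1.0]
opening: 0.112
```

>>> jog_arm(rows=[{"dp": [0,0,1],"turn": [0,0,0],"grip": 0},{"dp": [0,0,1],"turn": [0,0,0],"grip": 0},{"dp": [0,0,1],"turn": [0,0,0],"grip": 0}])

```text
time_s: 16.2
position: [0.4484, -0.1321, 0.1491]
tcp_rot: [[-0.011, 1.0, 0.003], [1.0, 0.011, -0.001], [-0.002, 0.003, -1.0]]
force: [-1.1, 0.3, 7.5]
opening: 0.108
```

On the floor (7.5 N up). Release and rise.

>>> jog_arm(rows=[{"dp": [0,0,0],"turn": [0,0,0],"grip": 0.5},{"dp": [0,0,0],"turn": [0,0,0],"grip": 0.5},{"dp": [0,0,0],"turn": [0,0,0],"grip": 0.5},{"dp": [0,0,0],"turn": [0,0,0],"grip": 0.5},{"dp": [0,0,0],"turn": [0,0,0],"grip": 0.5},{"dp": [0,0,-40],"turn": [0,0,0],"grip": 0.5},{"dp": [0,0,-80],"turn": [0,0,0],"grip": 0.5},{"dp": [0,0,-120],"turn": [0,0,0],"grip": 0.5},{"dp": [0,0,-155],"turn": [0,0,0],"grip": 0.5},{"dp": [0,0,-155],"turn": [0,0,0],"grip": 0.5}])

```text
time_s: 17.2
position: [0.45, -0.1332, 0.3073]
tcp_rot: [[-0.011, 1.0, 0.01], [1.0, 0.011, -0.006], [-0.006, 0.01, -1.0]]
force: [-0.1, -0.2, -0.6]
opening: 0.496
```

```bash
python3 go.py 0.6441 -0.0092 0.30 6.1; python3 - <<'E'
from m import *
im,d,ci=snap("side","s8.png"); st()
E
python3 go.py 0.6441 -0.0092 0.30 6.1
```

```text
t 17.2 now [ 0.45   -0.1332  0.3073] dp [121.9 195.3   8.5] turn [ 0.55  0.36 -5.49]
t 17.25 p [ 0.4485 -0.1324  0.3048] F [-0.1  -0.22  0.4 ] M [-0.03 -0.06  0.02] op 0.501
[[-0.011  1.     0.005]
 [ 1.     0.011 -0.003]
 [-0.003  0.005 -1.   ]]
[-30.2  12.7  98.6   0.   68.3 -30.8]
t 17.25 now [ 0.4485 -0.1324  0.3048] dp [121.1 196.8   5.5] turn [ 0.3   0.19 -5.5 ]
```

View pics/s8.png

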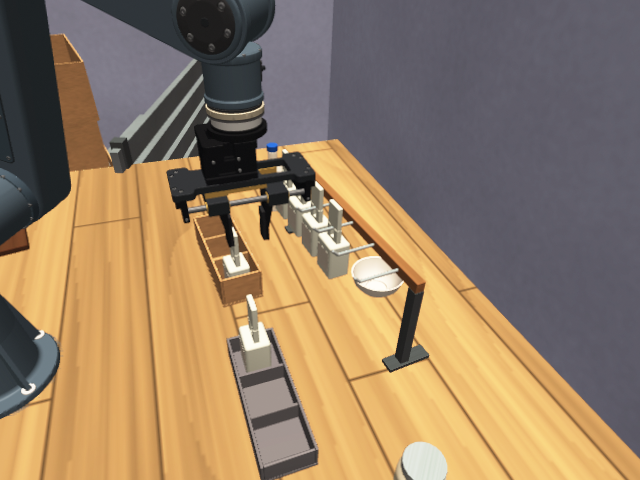

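The second pack stands in the tray at (255, 345). Next is pack d.

>>> jog_arm(rows=[{"dp": [121,198,4],"turn": [0,0,-5.5],"grip": 0.5},{"dp": [121,198,4],"turn": [0,0,-5.5],"grip": 0.5},{"dp": [121,198,4],"turn": [0,0,-5.5],"grip": 0.5},{"dp": [121,198,4],"turn": [0,0,-5.5],"grip": 0.5},{"dp": [121,198,4],"turn": [0,0,-5.5],"grip": 0.5},{"dp": [121,198,4],"turn": [0,0,-5.5],"grip": 0.5},{"dp": [121,198,4],"turn": [0,0,-5.5],"grip": 0.5},{"dp": [121,198,4],"turn": [0,0,-5.5],"grip": 0.5}])

```text
time_s: 18.05
position: [0.6424, -0.0091, 0.2971]
tcp_rot: [[-0.106, 0.994, -0.004], [0.994, 0.106, 0.0], [0.001, -0.004, -1.0]]
force: [0.5, 0.6, -0.3]
opening: 0.504
```

```bash
python3 tab.py w9 0.6441 -0.0092 0.2325
```

```text
(0.652, -0.0885) none
(0.644, -0.0095) 1337 0.2487 [644.3  -8.2] [10.  40.1] 6.0
(0.6355, 0.071) 1727 0.2488 [636.1  70.8] [ 9.7 40.1] 5.9
(0.628, 0.15) none
(0.619, 0.2305) none
t 18.1 now [ 0.6425 -0.0093  0.2977] dp [-0.1  1.8 65.2] turn [-0.14 -0.02 -0.06]
```

>>> jog_arm(rows=[{"dp": [0.5,1,0],"turn": [0,0,0],"grip": 0.5},{"dp": [0.5,1,33],"turn": [0,0,0],"grip": 0.5},{"dp": [0.5,1,66],"turn": [0,0,0],"grip": 0.5},{"dp": [0.5,1,66],"turn": [0,0,0],"grip": 0},{"dp": [0.5,1,66],"turn": [0,0,0],"grip": 0},{"dp": [0.5,1,66],"turn": [0,0,0],"grip": 0},{"dp": [0.5,1,66],"turn": [0,0,0],"grip": 0},{"dp": [0.5,1,66],"turn": [0,0,0],"grip": 0},{"dp": [0.5,1,66],"turn": [0,0,0],"grip": 0},{"dp": [0.5,1,66],"turn": [0,0,0],"grip": 0}])

```text
time_s: 19.1
position: [0.6454, -0.0081, 0.2339]
tcp_rot: [[-0.106, 0.994, 0.002], [0.994, 0.106, -0.001], [-0.001, 0.002, -1.0]]
force: [-0.6, -0.1, 4.5]
opening: 0.111
```

>>> jog_arm(rows=[{"dp": [0,0,0],"turn": [0,0,0],"grip": 0},{"dp": [0,0,-5],"turn": [0,0,0],"grip": 0},{"dp": [0,0,-10],"turn": [0,0,0],"grip": 0},{"dp": [0,0,-14],"turn": [0,0,0],"grip": 0},{"dp": [0,0,-14],"turn": [0,0,0],"grip": 0},{"dp": [0,0,-14],"turn": [0,0,0],"grip": 0},{"dp": [0,0,-14],"turn": [0,0,0],"grip": 0}])

```text
time_s: 19.8
position: [0.6447, -0.008, 0.2462]
tcp_rot: [[-0.106, 0.994, -0.001], [0.994, 0.106, 0.0], [0.0, -0.001, -1.0]]
force: [-0.3, -0.7, -0.1]
opening: 0.111
```

```bash
python3 weigh.py
```

```text
Fmean [ 0.15 -0.22 -0.95] sd [0.43 0.33 0.51] M [-0.025 -0.114  0.013] tau2 [-45.88 -18.67]
t 20.3 p [ 0.6449 -0.008   0.2465] F [ 0.1  -0.54 -0.47] M [ 0.01 -0.11 -0.01] op 0.114
[[-0.106  0.994 -0.   ]
 [ 0.994  0.106  0.   ]
 [ 0.    -0.    -1.   ]]
[-10.6  31.   78.2  -0.   70.7 -16.7]
```

About 0.9 N, so it is used up and goes in the tray's middle cell.

>>> jog_arm(rows=[{"dp": [0,-25,0],"turn": [0,0,0],"grip": 0},{"dp": [0,-50,0],"turn": [0,0,0],"grip": 0},{"dp": [0,-75,0],"turn": [0,0,0],"grip": 0},{"dp": [0,-100,0],"turn": [0,0,0],"grip": 0},{"dp": [0,-105,0],"turn": [0,0,0],"grip": 0},{"dp": [0,-105,-40],"turn": [0,0,0],"grip": 0},{"dp": [0,-105,-80],"turn": [0,0,0],"grip": 0},{"dp": [0,-105,-90],"turn": [0,0,0],"grip": 0},{"dp": [0,-105,-90],"turn": [0,0,0],"grip": 0},{"dp": [0,-105,-90],"turn": [0,0,0],"grip": 0}])

```text
time_s: 21.3
position: [0.5402, -0.019, 0.3354]
tcp_rot: [[-0.106, 0.994, -0.002], [0.994, 0.106, 0.0], [0.001, -0.002, -1.0]]
force: [-0.5, 0.5, -0.6]
opening: 0.113
```

```bash
python3 - <<'E'
from m import *
st();snap("side","s9.png"); im,d,ci=snap("top","t9.png");P=cloud("top",d,ci)
box(P,0.075,(0.3,0.5,0.02,0.35)); box(P,0.045,(0.3,0.5,-0.4,-0.05))
E
python3 go.py 0.4482 -0.2167 0.338 0.6
```

```text
t 21.3 p [ 0.5402 -0.019   0.3354] F [-0.48  0.54 -0.64] M [-0.   -0.12 -0.06] op 0.113
[[-0.106  0.994 -0.002]
 [ 0.994  0.106  0.   ]
 [ 0.001 -0.002 -1.   ]]
[-13.9  17.5  86.4   0.   76.2 -20. ]
box n 374 z 0.07277497967820445 ((446.4408874511719, 214.41107177734375), (90.44141387939453, 186.0809326171875), 5.1937761306762695)
box n 565 z 0.042735204673843175 ((447.934814453125, -216.37535095214844), (91.08995819091797, 260.5300598144531), 0.598872184753418)
t 21.4 now [ 0.5396 -0.0189  0.3345] dp [-187.  -111.9   -3.3] turn [-0.22 -0.07  5.5 ]
```

View pics/s9.png

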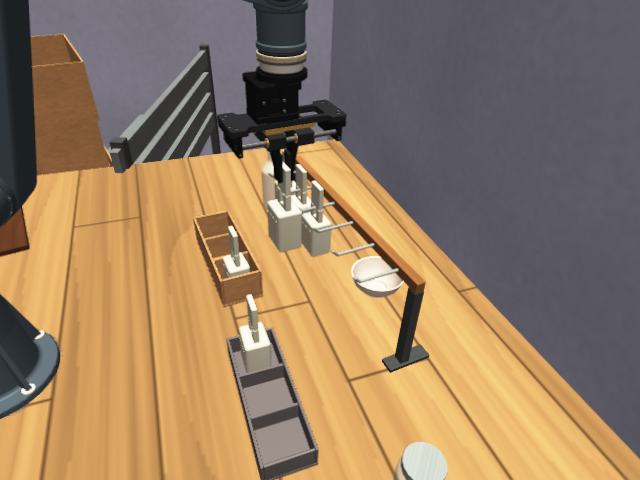

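The pack is off at (284, 222), and the tray and carton have not moved. Travelling to the middle tray cell with 27 mm clearance over the tab of the pack already there.

>>> jog_arm(rows=[{"dp": [-187,-112,-3],"turn": [0,0,5.5],"grip": 0},{"dp": [-187,-112,-3],"turn": [0,0,5.5],"grip": 0},{"dp": [-187,-112,-3],"turn": [0,0,5.5],"grip": 0},{"dp": [-187,-112,-3],"turn": [0,0,5.5],"grip": 0},{"dp": [-187,-112,-3],"turn": [0,0,5.5],"grip": 0},{"dp": [-187,-112,-3],"turn": [0,0,5.5],"grip": 0},{"dp": [-187,-112,-3],"turn": [0,0,5.5],"grip": 0}])

```text
time_s: 22.1
position: [0.4486, -0.2166, 0.3383]
tcp_rot: [[-0.009, 1.0, -0.002], [1.0, 0.009, 0.003], [0.003, -0.002, -1.0]]
force: [0.0, -0.1, -0.8]
opening: 0.11
```

```bash
python3 - <<'E'
from m import *
snap("side","s10.png")
im,d,ci=snap("wrist","w10.png");P=cloud("wrist",d,ci)
box(P,0.045,(0.38,0.53,-0.4,-0.05)); st()
E
python3 go.py 0.448 -0.2167 0.1485 0.6
```

```text
box n 2205 z 0.04344466304511424 ((448.7283935546875, -163.03921508789062), (90.45117950439453, 153.80384826660156), 0.3316303491592407)
t 22.2 p [ 0.4491 -0.2158  0.3388] F [-0.38 -0.29  0.23] M [-0.04 -0.12  0.  ] op 0.112
[[-0.012  1.    -0.001]
 [ 1.     0.012  0.002]
 [ 0.002 -0.001 -1.   ]]
[-38.6  13.6  91.6   0.   75.  -39.2]
t 22.2 now [ 0.4491 -0.2158  0.3388] dp [ -1.2  -0.9 190.3] turn [-0.06 -0.1   0.07]
```

View pics/w10.png

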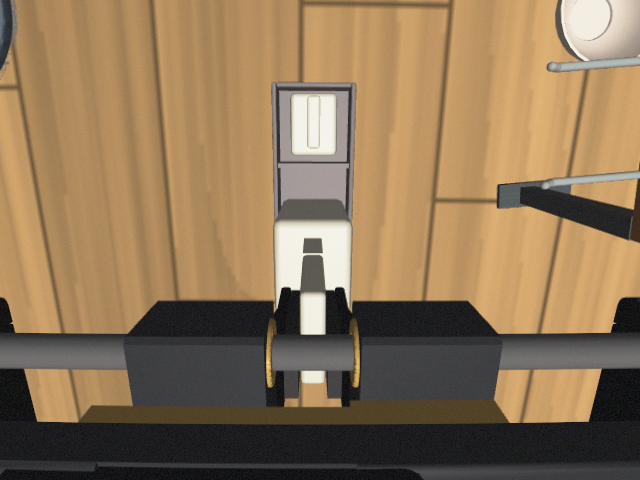

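The first pack sits centred in the far cell (313, 124), and the middle cell is below the held pack. Lowering.

>>> jog_arm(rows=[{"dp": [-1,0,40],"turn": [0,0,0],"grip": 0},{"dp": [-1,0,80],"turn": [0,0,0],"grip": 0},{"dp": [-1,0,115],"turn": [0,0,0],"grip": 0},{"dp": [-1,0,145],"turn": [0,0,0],"grip": 0},{"dp": [-1,0,165],"turn": [0,0,0],"grip": 0},{"dp": [-1,0,180],"turn": [0,0,0],"grip": 0},{"dp": [-1,0,187],"turn": [0,0,0],"grip": 0},{"dp": [-1,0,189],"turn": [0,0,0],"grip": 0},{"dp": [-1,0,190],"turn": [0,0,0],"grip": 0},{"dp": [-1,0,190],"turn": [0,0,0],"grip": 0}])

```text
time_s: 23.2
position: [0.4496, -0.2181, 0.1502]
tcp_rot: [[-0.011, 1.0, 0.001], [1.0, 0.011, -0.001], [-0.001, 0.001, -1.0]]
force: [0.1, 0.2, -0.3]
opening: 0.112
```

>>> jog_arm(rows=[{"dp": [0,0,1],"turn": [0,0,0],"grip": 0},{"dp": [0,0,1],"turn": [0,0,0],"grip": 0},{"dp": [0,0,1],"turn": [0,0,0],"grip": 0}])

```text
time_s: 23.5
position: [0.4494, -0.2183, 0.1491]
tcp_rot: [[-0.01, 1.0, 0.001], [1.0, 0.01, -0.001], [-0.001, 0.001, -1.0]]
force: [0.1, 0.9, 1.3]
opening: 0.111
```

Contact has begun (1.3 N up). 1 mm more, then release.

>>> jog_arm(rows=[{"dp": [0,0,1],"turn": [0,0,0],"grip": 0},{"dp": [0,0,1],"turn": [0,0,0],"grip": 0.5},{"dp": [0,0,0.5],"turn": [0,0,0],"grip": 0.5},{"dp": [0,0,0.5],"turn": [0,0,0],"grip": 0.5},{"dp": [0,0,0.5],"turn": [0,0,0],"grip": 0.5},{"dp": [0,0,0],"turn": [0,0,0],"grip": 0.5},{"dp": [0,0,-40],"turn": [0,0,0],"grip": 0.5},{"dp": [0,0,-80],"turn": [0,0,0],"grip": 0.5},{"dp": [0,0,-120],"turn": [0,0,0],"grip": 0.5},{"dp": [0,0,-155],"turn": [0,0,0],"grip": 0.5}])

```text
time_s: 24.5
position: [0.4491, -0.218, 0.3055]
tcp_rot: [[-0.01, 1.0, 0.001], [1.0, 0.01, -0.001], [-0.001, 0.001, -1.0]]
force: [0.2, -0.1, 0.8]
opening: 0.496
```

```bash
python3 - <<'E'
from m import *
im,d,ci=snap("side","s11.png"); st()
E
python3 go.py 0.6360 0.0710 0.30 6.1
```

```text
t 24.55 p [ 0.4518 -0.22    0.3111] F [ 1.27 -1.11  3.29] M [-0.04 -0.22 -0.01] op 0.499
[[-0.011  1.     0.01 ]
 [ 1.     0.011 -0.008]
 [-0.008  0.01  -1.   ]]
[-38.7  15.2  94.    0.   70.2 -39.3]
t 24.55 now [ 0.4518 -0.22    0.3111] dp [289.1 187.3  10.7] turn [ 0.53  0.47 -5.48]
```

View pics/s11.png

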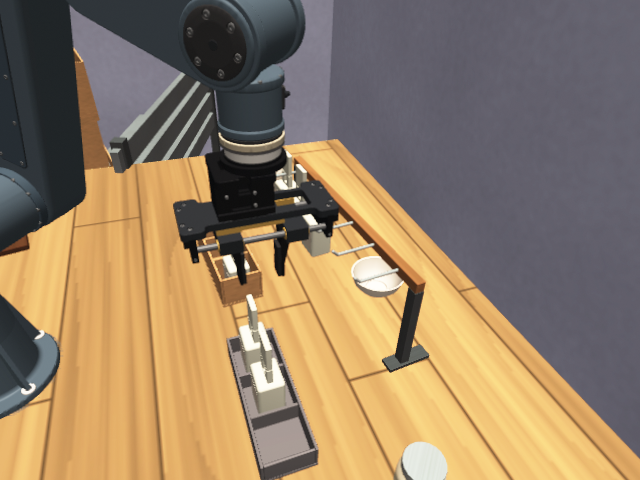

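Two packs now stand in the tray. Next is pack c.

>>> jog_arm(rows=[{"dp": [287,190,4],"turn": [0,0,-5.5],"grip": 0.5},{"dp": [287,190,4],"turn": [0,0,-5.5],"grip": 0.5},{"dp": [287,190,4],"turn": [0,0,-5.5],"grip": 0.5},{"dp": [287,190,4],"turn": [0,0,-5.5],"grip": 0.5},{"dp": [287,190,4],"turn": [0,0,-5.5],"grip": 0.5},{"dp": [287,190,4],"turn": [0,0,-5.5],"grip": 0.5},{"dp": [287,190,4],"turn": [0,0,-5.5],"grip": 0.5},{"dp": [287,190,4],"turn": [0,0,-5.5],"grip": 0.5},{"dp": [287,190,4],"turn": [0,0,-5.5],"grip": 0.5},{"dp": [287,190,4],"turn": [0,0,-5.5],"grip": 0.5}])

```text
time_s: 25.55
position: [0.6352, 0.0702, 0.299]
tcp_rot: [[-0.106, 0.994, -0.002], [0.994, 0.106, -0.0], [-0.0, -0.002, -1.0]]
force: [-0.1, 0.2, -0.3]
opening: 0.496
```

```bash
python3 tab.py w12 0.6360 0.0710 0.2325
```

```text
(0.652, -0.0885) none
(0.644, -0.0095) none
(0.6355, 0.071) 1290 0.2487 [636.   71.4] [ 9.8 39.8] 5.9
(0.628, 0.15) 1729 0.2489 [627.6 150.1] [10.  39.9] 6.3
(0.619, 0.2305) none
t 25.6 now [0.6353 0.0698 0.2993] dp [ 1.2  0.9 66.8] turn [-0.07  0.01 -0.08]
```

>>> jog_arm(rows=[{"dp": [1,0,0],"turn": [0,0,0],"grip": 0.5},{"dp": [1,0,33],"turn": [0,0,0],"grip": 0.5},{"dp": [1,0,67],"turn": [0,0,0],"grip": 0.5},{"dp": [1,0,67],"turn": [0,0,0],"grip": 0},{"dp": [1,0,67],"turn": [0,0,0],"grip": 0},{"dp": [1,0,67],"turn": [0,0,0],"grip": 0},{"dp": [1,0,67],"turn": [0,0,0],"grip": 0},{"dp": [1,0,67],"turn": [0,0,0],"grip": 0},{"dp": [1,0,67],"turn": [0,0,0],"grip": 0},{"dp": [1,0,67],"turn": [0,0,0],"grip": 0}])

```text
time_s: 26.6
position: [0.6361, 0.0719, 0.234]
tcp_rot: [[-0.106, 0.994, 0.001], [0.994, 0.106, -0.0], [-0.001, 0.001, -1.0]]
force: [-1.1, -0.4, 6.0]
opening: 0.111
```

>>> jog_arm(rows=[{"dp": [0,0,0],"turn": [0,0,0],"grip": 0},{"dp": [0,0,-5],"turn": [0,0,0],"grip": 0},{"dp": [0,0,-10],"turn": [0,0,0],"grip": 0},{"dp": [0,0,-14],"turn": [0,0,0],"grip": 0},{"dp": [0,0,-14],"turn": [0,0,0],"grip": 0},{"dp": [0,0,-14],"turn": [0,0,0],"grip": 0},{"dp": [0,0,-14],"turn": [0,0,0],"grip": 0}])

```text
time_s: 27.3
position: [0.6357, 0.072, 0.2462]
tcp_rot: [[-0.106, 0.994, -0.001], [0.994, 0.106, 0.0], [0.0, -0.001, -1.0]]
force: [-0.4, 0.0, -3.3]
opening: 0.114
```

```bash
python3 weigh.py
```

```text
Fmean [-0.36  0.17 -3.19] sd [0.31 0.29 0.36] M [-0.009 -0.108 -0.01 ] tau2 [-46.87 -19.32]
t 27.8 p [0.6359 0.072  0.2465] F [ 0.57  0.21 -3.92] M [-0.07 -0.09  0.04] op 0.112
[[-0.106  0.994 -0.   ]
 [ 0.994  0.106  0.   ]
 [ 0.    -0.    -1.   ]]
[-3.5 30.6 79.   0.  70.4 -9.6]
```

Full (3.2 N), so it goes in the carton's middle cell.

>>> jog_arm(rows=[{"dp": [0,-25,0],"turn": [0,0,0],"grip": 0},{"dp": [0,-50,0],"turn": [0,0,0],"grip": 0},{"dp": [0,-75,0],"turn": [0,0,0],"grip": 0},{"dp": [0,-100,0],"turn": [0,0,0],"grip": 0},{"dp": [0,-105,0],"turn": [0,0,0],"grip": 0},{"dp": [0,-105,-40],"turn": [0,0,0],"grip": 0},{"dp": [0,-105,-80],"turn": [0,0,0],"grip": 0},{"dp": [0,-105,-90],"turn": [0,0,0],"grip": 0},{"dp": [0,-105,-90],"turn": [0,0,0],"grip": 0},{"dp": [0,-105,-90],"turn": [0,0,0],"grip": 0}])

```text
time_s: 28.8
position: [0.5307, 0.0609, 0.3351]
tcp_rot: [[-0.106, 0.994, -0.003], [0.994, 0.106, 0.0], [0.001, -0.003, -1.0]]
force: [0.1, -0.6, -3.4]
opening: 0.11
```

```bash
python3 - <<'E'
from m import *
st();snap("side","s13.png"); im,d,ci=snap("top","t13.png");P=cloud("top",d,ci)
box(P,0.075,(0.3,0.5,0.02,0.35)); box(P,0.045,(0.3,0.5,-0.4,-0.05))
E
python3 go.py 0.4505 0.1764 0.338 5
```

```text
t 28.8 p [0.5307 0.0609 0.3351] F [ 0.07 -0.59 -3.42] M [-0.03 -0.16 -0.  ] op 0.11
[[-0.106  0.994 -0.003]
 [ 0.994  0.106  0.   ]
 [ 0.001 -0.003 -1.   ]]
[ -5.4  17.   87.3   0.   75.9 -11.5]
box n 216 z 0.07303587947622514 ((448.29034423828125, 211.5303955078125), (87.56095886230469, 191.69866943359375), 5.176633358001709)
box n 600 z 0.042831942673150936 ((448.2530822753906, -216.68740844726562), (91.64807891845703, 261.1524353027344), 0.596820056438446)
t 28.9 now [0.5303 0.0609 0.3342] dp [123.3 -67.1  -3.3] turn [-0.27 -0.05  1.1 ]
```

View pics/s13.png

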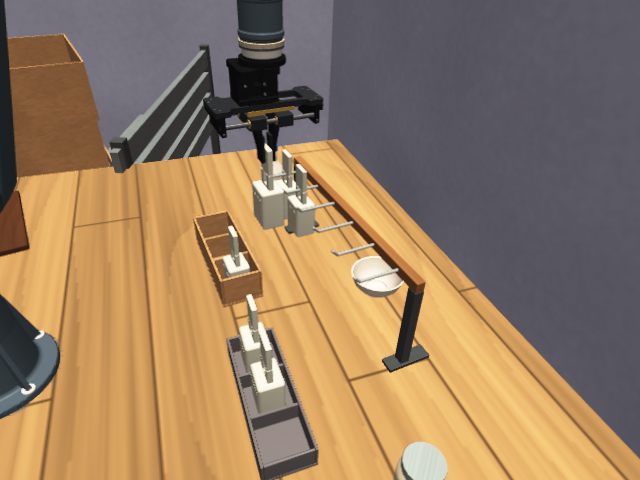

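>>> jog_arm(rows=[{"dp": [123,-67,-3],"turn": [0,0,1.1],"grip": 0},{"dp": [123,-67,-3],"turn": [0,0,1.1],"grip": 0},{"dp": [123,-67,-3],"turn": [0,0,1.1],"grip": 0},{"dp": [123,-67,-3],"turn": [0,0,1.1],"grip": 0},{"dp": [123,-67,-3],"turn": [0,0,1.1],"grip": 0},{"dp": [123,-67,-3],"turn": [0,0,1.1],"grip": 0}])

```text
time_s: 29.5
position: [0.4522, 0.1755, 0.3387]
tcp_rot: [[-0.087, 0.996, -0.001], [0.996, 0.087, -0.001], [-0.001, -0.001, -1.0]]
force: [-0.0, -0.6, -2.5]
opening: 0.108
```

```bash
python3 - <<'E'
from m import *
snap("side","s14.png")
im,d,ci=snap("wrist","w14.png");P=cloud("wrist",d,ci)
box(P,0.075,(0.38,0.53,0,0.35)); st()
E
python3 go.py 0.4505 0.1764 0.1495 5
```

```text
box n 2652 z 0.07349024818663391 ((451.40057373046875, 179.27243041992188), (90.53028106689453, 251.9093017578125), 4.728156566619873)
t 29.6 p [0.4525 0.1751 0.339 ] F [-0.36  0.15 -3.23] M [-0.01 -0.07 -0.01] op 0.113
[[-0.086  0.996 -0.001]
 [ 0.996  0.086 -0.   ]
 [-0.    -0.001 -1.   ]]
[ 7.9 12.4 93.2 -0.  74.5  3. ]
t 29.6 now [0.4525 0.1751 0.339 ] dp [  1.5  -1.8 189.5] turn [-0.04  0.02 -0.09]
```

View pics/w14.png

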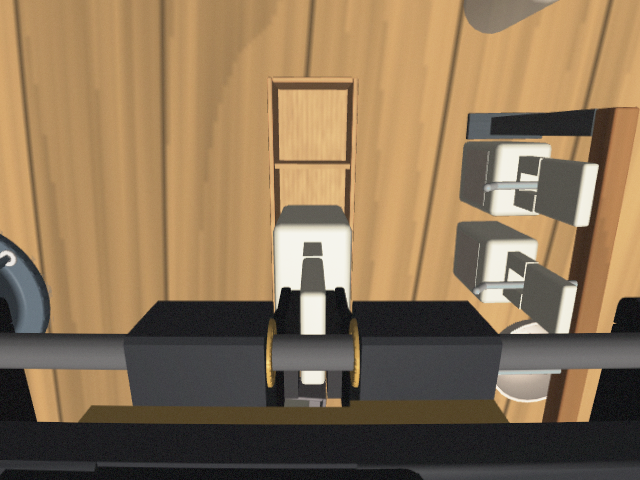

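The held pack is above the middle carton cell, whose far partition is at row 163. Lowering.

>>> jog_arm(rows=[{"dp": [1,-1,40],"turn": [0,0,0],"grip": 0},{"dp": [1,-1,80],"turn": [0,0,0],"grip": 0},{"dp": [1,-1,115],"turn": [0,0,0],"grip": 0},{"dp": [1,-1,145],"turn": [0,0,0],"grip": 0},{"dp": [1,-1,165],"turn": [0,0,0],"grip": 0},{"dp": [1,-1,180],"turn": [0,0,0],"grip": 0},{"dp": [1,-1,187],"turn": [0,0,0],"grip": 0},{"dp": [1,-1,189],"turn": [0,0,0],"grip": 0},{"dp": [1,-1,190],"turn": [0,0,0],"grip": 0},{"dp": [1,-1,190],"turn": [0,0,0],"grip": 0}])

```text
time_s: 30.6
position: [0.4515, 0.1768, 0.1503]
tcp_rot: [[-0.087, 0.996, 0.002], [0.996, 0.087, 0.0], [0.0, 0.002, -1.0]]
force: [0.3, -0.2, -2.6]
opening: 0.11
```

>>> jog_arm(rows=[{"dp": [0,0,1],"turn": [0,0,0],"grip": 0},{"dp": [0,0,1],"turn": [0,0,0],"grip": 0},{"dp": [0,0,1],"turn": [0,0,0],"grip": 0}])

```text
time_s: 30.9
position: [0.4519, 0.177, 0.15]
tcp_rot: [[-0.087, 0.996, 0.003], [0.996, 0.087, 0.0], [-0.0, 0.003, -1.0]]
force: [-0.7, -1.6, 5.3]
opening: 0.109
```

>>> jog_arm(rows=[{"dp": [0,0,0],"turn": [0,0,0],"grip": 0.5},{"dp": [0,0,0],"turn": [0,0,0],"grip": 0.5},{"dp": [0,0,0],"turn": [0,0,0],"grip": 0.5},{"dp": [0,0,0],"turn": [0,0,0],"grip": 0.5},{"dp": [0,0,0],"turn": [0,0,0],"grip": 0.5},{"dp": [0,0,-40],"turn": [0,0,0],"grip": 0.5},{"dp": [0,0,-80],"turn": [0,0,0],"grip": 0.5},{"dp": [0,0,-120],"turn": [0,0,0],"grip": 0.5},{"dp": [0,0,-155],"turn": [0,0,0],"grip": 0.5},{"dp": [0,0,-155],"turn": [0,0,0],"grip": 0.5}])

```text
time_s: 31.9
position: [0.4538, 0.1775, 0.3085]
tcp_rot: [[-0.087, 0.996, 0.011], [0.996, 0.087, 0.002], [0.001, 0.012, -1.0]]
force: [1.4, -0.4, 0.3]
opening: 0.5
```

```bash
python3 - <<'E'
from m import *
im,d,ci=snap("side","s15.png"); st()
E
python3 go.py 0.6276 0.1503 0.30 6.1
```

```text
t 31.95 p [0.4522 0.1772 0.3059] F [-0.36 -0.56  0.35] M [-0.01 -0.11  0.02] op 0.502
[[-0.087  0.996  0.006]
 [ 0.996  0.087  0.001]
 [ 0.     0.006 -1.   ]]
[ 8.2 14.2 96.3  0.  69.2  3.2]
t 31.95 now [0.4522 0.1772 0.3059] dp [-42.1 172.4   6.9] turn [ 0.36 -0.02 -1.09]
```

View pics/s15.png

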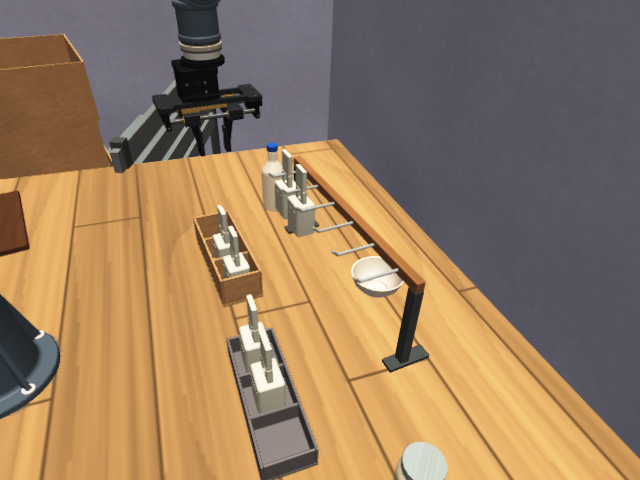

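Two packs in each box. Next is pack b.

>>> jog_arm(rows=[{"dp": [-42,174,5],"turn": [0,0,-1.1],"grip": 0.5},{"dp": [-42,174,5],"turn": [0,0,-1.1],"grip": 0.5},{"dp": [-42,174,5],"turn": [0,0,-1.1],"grip": 0.5},{"dp": [-42,174,5],"turn": [0,0,-1.1],"grip": 0.5},{"dp": [-42,174,5],"turn": [0,0,-1.1],"grip": 0.5},{"dp": [-42,174,5],"turn": [0,0,-1.1],"grip": 0.5},{"dp": [-42,174,5],"turn": [0,0,-1.1],"grip": 0.5}])

```text
time_s: 32.65
position: [0.6259, 0.1505, 0.2972]
tcp_rot: [[-0.107, 0.994, -0.004], [0.994, 0.107, -0.0], [0.0, -0.004, -1.0]]
force: [0.4, -0.3, -0.3]
opening: 0.499
```

```bash
python3 tab.py w16 0.6276 0.1503 0.2325
```

```text
(0.652, -0.0885) none
(0.644, -0.0095) none
(0.6355, 0.071) none
(0.628, 0.15) 1311 0.2488 [627.7 150.8] [ 9.8 40.3] 6.1
(0.619, 0.2305) 1710 0.2488 [619.5 229.8] [ 9.6 40.1] 5.9
t 32.7 now [0.626  0.1506 0.2978] dp [-0.5  1.7 65.3] turn [-0.15 -0.02  0.03]
```

>>> jog_arm(rows=[{"dp": [0,0.5,0],"turn": [0,0,0],"grip": 0.5},{"dp": [0,0.5,33],"turn": [0,0,0],"grip": 0.5},{"dp": [0,0.5,67],"turn": [0,0,0],"grip": 0.5},{"dp": [0,0.5,67],"turn": [0,0,0],"grip": 0},{"dp": [0,0.5,67],"turn": [0,0,0],"grip": 0},{"dp": [0,0.5,67],"turn": [0,0,0],"grip": 0},{"dp": [0,0.5,67],"turn": [0,0,0],"grip": 0},{"dp": [0,0.5,67],"turn": [0,0,0],"grip": 0},{"dp": [0,0.5,67],"turn": [0,0,0],"grip": 0},{"dp": [0,0.5,67],"turn": [0,0,0],"grip": 0}])

```text
time_s: 33.7
position: [0.6287, 0.1503, 0.2329]
tcp_rot: [[-0.106, 0.994, 0.002], [0.994, 0.106, 0.0], [-0.0, 0.002, -1.0]]
force: [-2.2, -0.3, 4.4]
opening: 0.114
```

>>> jog_arm(rows=[{"dp": [0,0,0],"turn": [0,0,0],"grip": 0},{"dp": [0,0,-5],"turn": [0,0,0],"grip": 0},{"dp": [0,0,-10],"turn": [0,0,0],"grip": 0},{"dp": [0,0,-14],"turn": [0,0,0],"grip": 0},{"dp": [0,0,-14],"turn": [0,0,0],"grip": 0},{"dp": [0,0,-14],"turn": [0,0,0],"grip": 0},{"dp": [0,0,-14],"turn": [0,0,0],"grip": 0}])

```text
time_s: 34.4
position: [0.628, 0.1502, 0.2452]
tcp_rot: [[-0.106, 0.994, -0.001], [0.994, 0.106, -0.0], [0.0, -0.001, -1.0]]
force: [0.1, -0.2, -1.1]
opening: 0.111
```

```bash
python3 weigh.py
```

```text
Fmean [ 0.02 -0.12 -0.67] sd [0.48 0.35 0.48] M [-0.023 -0.126  0.012] tau2 [-45.9  -18.63]
t 34.9 p [0.6282 0.1503 0.2455] F [ 0.1  -0.54 -0.73] M [-0.   -0.15 -0.01] op 0.116
[[-0.106  0.994 -0.   ]
 [ 0.994  0.106  0.   ]
 [ 0.    -0.    -1.   ]]
[ 3.6 31.2 78.1  0.  70.7 -2.5]
```

Used up (0.7 N), so it goes in the tray's last cell.

>>> jog_arm(rows=[{"dp": [0,-25,0],"turn": [0,0,0],"grip": 0},{"dp": [0,-50,0],"turn": [0,0,0],"grip": 0},{"dp": [0,-75,0],"turn": [0,0,0],"grip": 0},{"dp": [0,-100,0],"turn": [0,0,0],"grip": 0},{"dp": [0,-105,0],"turn": [0,0,0],"grip": 0},{"dp": [0,-105,-40],"turn": [0,0,0],"grip": 0},{"dp": [0,-105,-80],"turn": [0,0,0],"grip": 0},{"dp": [0,-105,-95],"turn": [0,0,0],"grip": 0},{"dp": [0,-105,-95],"turn": [0,0,0],"grip": 0},{"dp": [0,-105,-95],"turn": [0,0,0],"grip": 0}])

```text
time_s: 35.9
position: [0.524, 0.1391, 0.3402]
tcp_rot: [[-0.106, 0.994, 0.0], [0.994, 0.106, 0.0], [0.0, 0.0, -1.0]]
force: [-0.1, -0.2, -1.5]
opening: 0.113
```

```bash
python3 - <<'E'
from m import *
st();snap("side","s17.png"); im,d,ci=snap("top","t17.png");P=cloud("top",d,ci)
box(P,0.075,(0.3,0.5,0.02,0.35)); box(P,0.045,(0.3,0.5,-0.4,-0.05))
E
python3 go.py 0.4490 -0.3015 0.340 0.6
```

```text
t 35.9 p [0.524  0.1391 0.3402] F [-0.12 -0.2  -1.54] M [ 0.03 -0.08 -0.01] op 0.113
[[-0.106  0.994  0.   ]
 [ 0.994  0.106  0.   ]
 [ 0.     0.    -1.   ]]
[ 3.1 17.4 85.9  0.  76.8 -3. ]
box n 413 z 0.07617045537826739 ((450.41998291015625, 174.29409790039062), (90.32935333251953, 257.8721008300781), 4.809417724609375)
box n 598 z 0.04305906580985153 ((447.9927673339844, -216.61720275878906), (91.02196502685547, 260.6802978515625), 0.6166898608207703)
t 36.0 now [0.5232 0.139  0.3388] dp [-430.2 -120.5   -0.9] turn [-0.19 -0.    5.49]
```

View pics/s17.png

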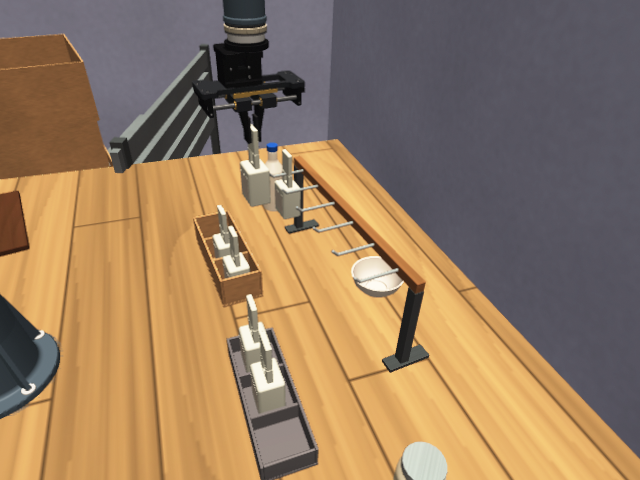

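>>> jog_arm(rows=[{"dp": [-430,-120,-3],"turn": [0,0,5.5],"grip": 0},{"dp": [-430,-120,-3],"turn": [0,0,5.5],"grip": 0},{"dp": [-430,-120,-3],"turn": [0,0,5.5],"grip": 0},{"dp": [-430,-120,-3],"turn": [0,0,5.5],"grip": 0},{"dp": [-430,-120,-3],"turn": [0,0,5.5],"grip": 0},{"dp": [-430,-120,-3],"turn": [0,0,5.5],"grip": 0},{"dp": [-430,-120,-3],"turn": [0,0,5.5],"grip": 0},{"dp": [-430,-120,-3],"turn": [0,0,5.5],"grip": 0},{"dp": [-430,-120,-3],"turn": [0,0,5.5],"grip": 0},{"dp": [-430,-120,-3],"turn": [0,0,5.5],"grip": 0}])

```text
time_s: 37.0
position: [0.449, -0.3072, 0.3416]
tcp_rot: [[-0.004, 1.0, -0.002], [1.0, 0.004, -0.002], [-0.002, -0.002, -1.0]]
force: [0.5, 0.5, 0.0]
opening: 0.111
```

>>> jog_arm(rows=[{"dp": [0,0,0],"turn": [0,0,0],"grip": 0},{"dp": [0,0,0],"turn": [0,0,0],"grip": 0}])

```text
time_s: 37.2
position: [0.4499, -0.3, 0.3423]
tcp_rot: [[-0.011, 1.0, -0.002], [1.0, 0.011, 0.003], [0.003, -0.002, -1.0]]
force: [0.6, 0.7, -0.3]
opening: 0.113
```

```bash
python3 - <<'E'
from m import *
snap("side","s18.png")
im,d,ci=snap("wrist","w18.png");P=cloud("wrist",d,ci)
box(P,0.045,(0.38,0.53,-0.4,-0.05)); st()
E
python3 go.py 0.449 -0.3015 0.149 0.6
```

```text
box n 3305 z 0.04315798722501041 ((449.171142578125, -206.2237091064453), (90.78483581542969, 232.59791564941406), 0.536095142364502)
t 37.3 p [ 0.4503 -0.2996  0.343 ] F [ 0.76 -0.86 -0.51] M [-0.   -0.08  0.  ] op 0.112
[[-0.012  1.    -0.001]
 [ 1.     0.012  0.001]
 [ 0.001 -0.001 -1.   ]]
[-45.5  17.1  85.7   0.   77.2 -46.2]
t 37.3 now [ 0.4503 -0.2996  0.343 ] dp [ -2.2  -1.2 194. ] turn [-0.05 -0.07  0.11]
```

View pics/w18.png

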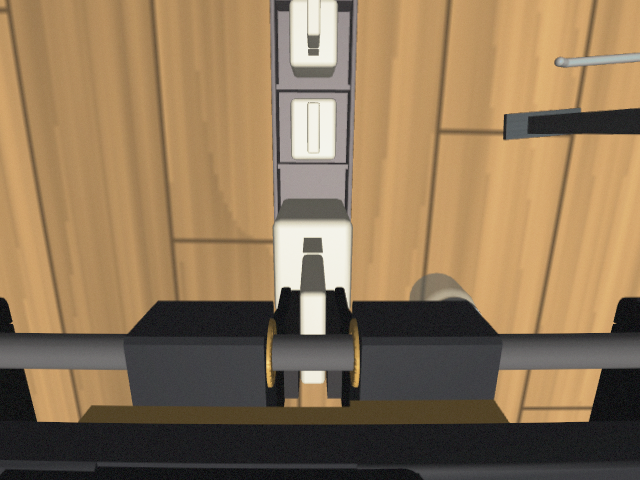

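The two placed packs sit centred, and the last tray cell is under the held pack. Lowering.

>>> jog_arm(rows=[{"dp": [-2,-1,40],"turn": [0,0,0],"grip": 0},{"dp": [-2,-1,80],"turn": [0,0,0],"grip": 0},{"dp": [-2,-1,115],"turn": [0,0,0],"grip": 0},{"dp": [-2,-1,145],"turn": [0,0,0],"grip": 0},{"dp": [-2,-1,165],"turn": [0,0,0],"grip": 0},{"dp": [-2,-1,180],"turn": [0,0,0],"grip": 0},{"dp": [-2,-1,189],"turn": [0,0,0],"grip": 0},{"dp": [-2,-1,192],"turn": [0,0,0],"grip": 0},{"dp": [-2,-1,194],"turn": [0,0,0],"grip": 0},{"dp": [-2,-1,194],"turn": [0,0,0],"grip": 0}])

```text
time_s: 38.3
position: [0.4497, -0.3033, 0.1501]
tcp_rot: [[-0.011, 1.0, 0.001], [1.0, 0.011, -0.001], [-0.001, 0.001, -1.0]]
force: [-0.3, 0.4, -0.2]
opening: 0.114
```

>>> jog_arm(rows=[{"dp": [0,0,1],"turn": [0,0,0],"grip": 0},{"dp": [0,0,1],"turn": [0,0,0],"grip": 0},{"dp": [0,0,1],"turn": [0,0,0],"grip": 0}])

```text
time_s: 38.6
position: [0.4493, -0.3034, 0.1489]
tcp_rot: [[-0.01, 1.0, 0.001], [1.0, 0.01, -0.001], [-0.001, 0.001, -1.0]]
force: [0.0, 1.3, -0.1]
opening: 0.111
```

>>> jog_arm(rows=[{"dp": [0,0,1],"turn": [0,0,0],"grip": 0},{"dp": [0,0,1.5],"turn": [0,0,0],"grip": 0},{"dp": [0,0,1.5],"turn": [0,0,0],"grip": 0}])

```text
time_s: 38.9
position: [0.4494, -0.3035, 0.1481]
tcp_rot: [[-0.01, 1.0, 0.001], [1.0, 0.01, -0.001], [-0.001, 0.001, -1.0]]
force: [-1.3, 1.0, 6.4]
opening: 0.112
```

On the floor (6.4 N). Release and rise.

>>> jog_arm(rows=[{"dp": [0,0,0],"turn": [0,0,0],"grip": 0.5},{"dp": [0,0,0],"turn": [0,0,0],"grip": 0.5},{"dp": [0,0,0],"turn": [0,0,0],"grip": 0.5},{"dp": [0,0,0],"turn": [0,0,0],"grip": 0.5},{"dp": [0,0,0],"turn": [0,0,0],"grip": 0.5},{"dp": [0,0,-40],"turn": [0,0,0],"grip": 0.5},{"dp": [0,0,-80],"turn": [0,0,0],"grip": 0.5},{"dp": [0,0,-120],"turn": [0,0,0],"grip": 0.5},{"dp": [0,0,-155],"turn": [0,0,0],"grip": 0.5},{"dp": [0,0,-155],"turn": [0,0,0],"grip": 0.5}])

```text
time_s: 39.9
position: [0.4515, -0.3054, 0.3075]
tcp_rot: [[-0.011, 1.0, 0.008], [1.0, 0.011, -0.009], [-0.009, 0.008, -1.0]]
force: [0.3, -0.3, 0.3]
opening: 0.499
```

```bash
python3 - <<'E'
from m import *
im,d,ci=snap("side","s19.png"); st()
E
python3 go.py 0.6195 0.2298 0.30 6.1
```

```text
t 39.95 p [ 0.4503 -0.3043  0.3047] F [-0.14  0.54 -0.16] M [-0.01 -0.1  -0.01] op 0.496
[[-0.011  1.     0.004]
 [ 1.     0.011 -0.005]
 [-0.005  0.004 -1.   ]]
[-45.8  19.2  88.9  -0.   71.5 -46.4]
t 39.95 now [ 0.4503 -0.3043  0.3047] dp [532.3 174.8   3. ] turn [ 0.24  0.28 -5.5 ]
```

View pics/s19.png

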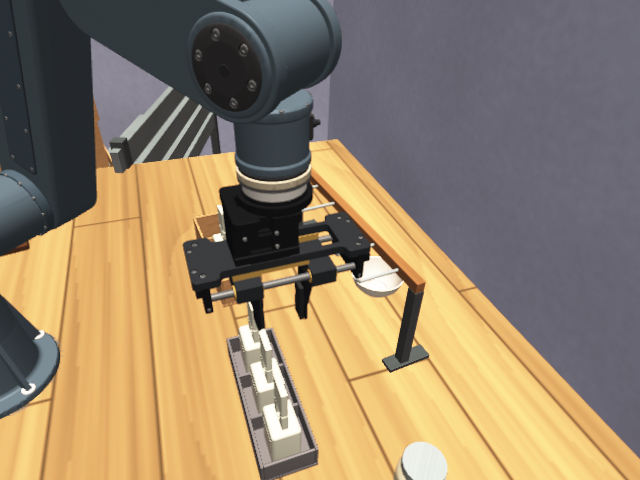

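The tray holds three packs. On to the last one, pack a.

>>> jog_arm(rows=[{"dp": [532,175,3],"turn": [0,0,-5.5],"grip": 0.5},{"dp": [532,175,3],"turn": [0,0,-5.5],"grip": 0.5},{"dp": [532,175,3],"turn": [0,0,-5.5],"grip": 0.5},{"dp": [532,175,3],"turn": [0,0,-5.5],"grip": 0.5},{"dp": [532,175,3],"turn": [0,0,-5.5],"grip": 0.5},{"dp": [532,175,3],"turn": [0,0,-5.5],"grip": 0.5},{"dp": [532,175,3],"turn": [0,0,-5.5],"grip": 0.5},{"dp": [532,175,3],"turn": [0,0,-5.5],"grip": 0.5},{"dp": [532,175,3],"turn": [0,0,-5.5],"grip": 0.5},{"dp": [532,175,3],"turn": [0,0,-5.5],"grip": 0.5}])

```text
time_s: 40.95
position: [0.5997, 0.1753, 0.297]
tcp_rot: [[-0.106, 0.994, -0.004], [0.994, 0.106, -0.001], [-0.0, -0.004, -1.0]]
force: [1.7, -1.0, -0.6]
opening: 0.496
```

```bash
python3 go.py 0.6195 0.2298 0.30 6.1
```

```text
t 40.95 now [0.5997 0.1753 0.297 ] dp [52.1 25.5 -3.1] turn [-0.23  0.01  0.01]
```

>>> jog_arm(rows=[{"dp": [53,24,0],"turn": [0,0,0],"grip": 0.5},{"dp": [53,24,0],"turn": [0,0,0],"grip": 0.5},{"dp": [53,24,0],"turn": [0,0,0],"grip": 0.5},{"dp": [53,24,0],"turn": [0,0,0],"grip": 0.5}])

```text
time_s: 41.35
position: [0.6177, 0.2275, 0.2977]
tcp_rot: [[-0.106, 0.994, -0.003], [0.994, 0.106, -0.002], [-0.001, -0.004, -1.0]]
force: [-0.6, 0.3, 0.5]
opening: 0.503
```

```bash
python3 tab.py w20 0.6195 0.2298 0.2325
```

```text
(0.652, -0.0885) none
(0.644, -0.0095) none
(0.6355, 0.071) none
(0.628, 0.15) none
(0.619, 0.2305) 1323 0.2486 [619.4 230.3] [ 9.8 40.3] 6.0
t 41.4 now [0.6179 0.227  0.2983] dp [ 2.7  2.1 65.8] turn [-0.16  0.05 -0.08]
```

View pics/w20.png

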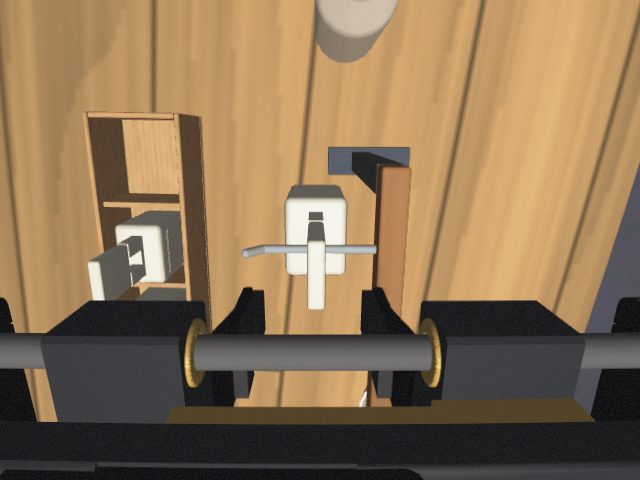

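>>> jog_arm(rows=[{"dp": [3,1,0],"turn": [0,0,0],"grip": 0.5},{"dp": [3,1,33],"turn": [0,0,0],"grip": 0.5},{"dp": [3,1,66],"turn": [0,0,0],"grip": 0.5},{"dp": [3,1,66],"turn": [0,0,0],"grip": 0},{"dp": [3,1,66],"turn": [0,0,0],"grip": 0},{"dp": [3,1,66],"turn": [0,0,0],"grip": 0},{"dp": [3,1,66],"turn": [0,0,0],"grip": 0},{"dp": [3,1,66],"turn": [0,0,0],"grip": 0},{"dp": [3,1,66],"turn": [0,0,0],"grip": 0},{"dp": [3,1,66],"turn": [0,0,0],"grip": 0}])

```text
time_s: 42.4
position: [0.6194, 0.2318, 0.2349]
tcp_rot: [[-0.106, 0.994, 0.001], [0.994, 0.106, 0.0], [-0.0, 0.001, -1.0]]
force: [-3.1, -0.1, 6.3]
opening: 0.115
```

>>> jog_arm(rows=[{"dp": [0,0,0],"turn": [0,0,0],"grip": 0},{"dp": [0,0,-5],"turn": [0,0,0],"grip": 0},{"dp": [0,0,-10],"turn": [0,0,0],"grip": 0},{"dp": [0,0,-14],"turn": [0,0,0],"grip": 0},{"dp": [0,0,-14],"turn": [0,0,0],"grip": 0},{"dp": [0,0,-14],"turn": [0,0,0],"grip": 0},{"dp": [0,0,-14],"turn": [0,0,0],"grip": 0}])

```text
time_s: 43.1
position: [0.6192, 0.2317, 0.247]
tcp_rot: [[-0.106, 0.994, -0.001], [0.994, 0.106, -0.0], [-0.0, -0.001, -1.0]]
force: [-0.5, -0.7, -3.7]
opening: 0.108
```

```bash
python3 weigh.py
```

```text
Fmean [-0.02 -0.25 -2.88] sd [0.44 0.48 0.48] M [-0.016 -0.097  0.013] tau2 [-48.64 -19.74]
t 43.6 p [0.6194 0.2317 0.2474] F [ 0.27  0.03 -2.71] M [-0.03 -0.11  0.02] op 0.11
[[-0.106  0.994  0.   ]
 [ 0.994  0.106  0.   ]
 [ 0.     0.    -1.   ]]
[10.8 32.3 75.6  0.  72.1  4.7]
```

Full (2.9 N), so it goes in the carton's last cell.

>>> jog_arm(rows=[{"dp": [0,-25,0],"turn": [0,0,0],"grip": 0},{"dp": [0,-50,0],"turn": [0,0,0],"grip": 0},{"dp": [0,-75,0],"turn": [0,0,0],"grip": 0},{"dp": [0,-100,0],"turn": [0,0,0],"grip": 0},{"dp": [0,-105,0],"turn": [0,0,0],"grip": 0},{"dp": [0,-105,-40],"turn": [0,0,0],"grip": 0},{"dp": [0,-105,-80],"turn": [0,0,0],"grip": 0},{"dp": [0,-105,-93],"turn": [0,0,0],"grip": 0},{"dp": [0,-105,-93],"turn": [0,0,0],"grip": 0},{"dp": [0,-105,-93],"turn": [0,0,0],"grip": 0}])

```text
time_s: 44.6
position: [0.5149, 0.2204, 0.3399]
tcp_rot: [[-0.106, 0.994, -0.0], [0.994, 0.106, -0.0], [-0.0, -0.0, -1.0]]
force: [0.4, -0.3, -3.6]
opening: 0.115
```

```bash
python3 - <<'E'
from m import *
st();snap("side","s21.png"); im,d,ci=snap("top","t21.png");P=cloud("top",d,ci)
box(P,0.075,(0.3,0.5,0.02,0.35)); box(P,0.045,(0.3,0.5,-0.4,-0.05))
E
python3 go.py 0.4435 0.2611 0.340 5
```

```text
t 44.6 p [0.5149 0.2204 0.3399] F [ 0.39 -0.32 -3.56] M [-0.02 -0.05  0.02] op 0.115
[[-0.106  0.994 -0.   ]
 [ 0.994  0.106 -0.   ]
 [-0.    -0.    -1.   ]]
[11.7 19.  83.5 -0.  77.6  5.7]
box n 743 z 0.07643906650194654 ((452.5701599121094, 146.69493103027344), (90.7086181640625, 202.70791625976562), 5.015900135040283)
box n 596 z 0.04285995250052832 ((438.5062255859375, -199.23641967773438), (91.16156768798828, 260.4261779785156), 0.6136261820793152)
t 44.7 now [0.5141 0.2203 0.3386] dp [ 48.1 -65.9  -1.2] turn [-0.21  0.02  1.09]
```

View pics/s21.png

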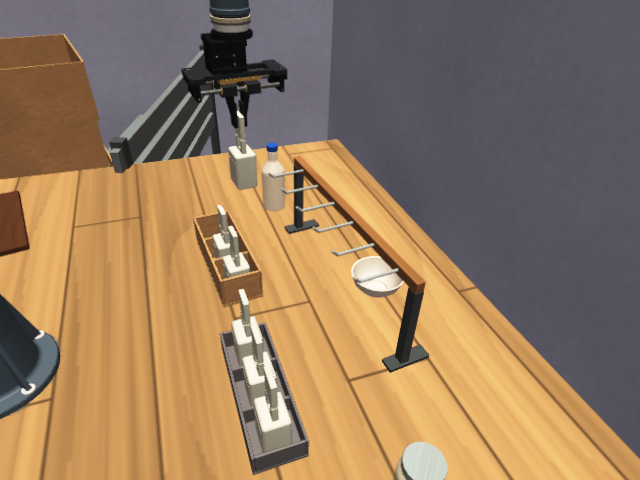

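The tray has been knocked about 2 cm, to (0.4385, −0.199), and its packs still stand in it. The carton's near end is unchanged at y = 0.045. Moving over the carton's last cell.

>>> jog_arm(rows=[{"dp": [48,-66,0],"turn": [0,0,1.1],"grip": 0},{"dp": [48,-66,0],"turn": [0,0,1.1],"grip": 0},{"dp": [48,-66,0],"turn": [0,0,1.1],"grip": 0},{"dp": [48,-66,0],"turn": [0,0,1.1],"grip": 0},{"dp": [48,-66,0],"turn": [0,0,1.1],"grip": 0}])

```text
time_s: 45.2
position: [0.445, 0.261, 0.3398]
tcp_rot: [[-0.087, 0.996, -0.0], [0.996, 0.087, -0.001], [-0.001, -0.0, -1.0]]
force: [0.4, -0.1, -2.6]
opening: 0.112
```

```bash
python3 - <<'E'
from m import *
snap("side","s22.png")
im,d,ci=snap("wrist","w22.png");P=cloud("wrist",d,ci)
box(P,0.075,(0.38,0.53,0,0.35)); st()
E
python3 go.py 0.4435 0.2611 0.151 5
```

```text
box n 1373 z 0.07377623725080029 ((451.7353515625, 175.5048828125), (90.25806427001953, 259.3570861816406), 4.7351813316345215)
t 45.3 p [0.4452 0.2608 0.3399] F [-0.68 -0.24 -2.63] M [ 0.03 -0.05 -0.01] op 0.11
[[-0.086  0.996 -0.   ]
 [ 0.996  0.086 -0.   ]
 [-0.    -0.    -1.   ]]
[17.9 15.1 89.3 -0.  75.7 13. ]
t 45.3 now [0.4452 0.2608 0.3399] dp [  0.5  -1.6 188.9] turn [-0.01  0.02 -0.06]
```

View pics/w22.png

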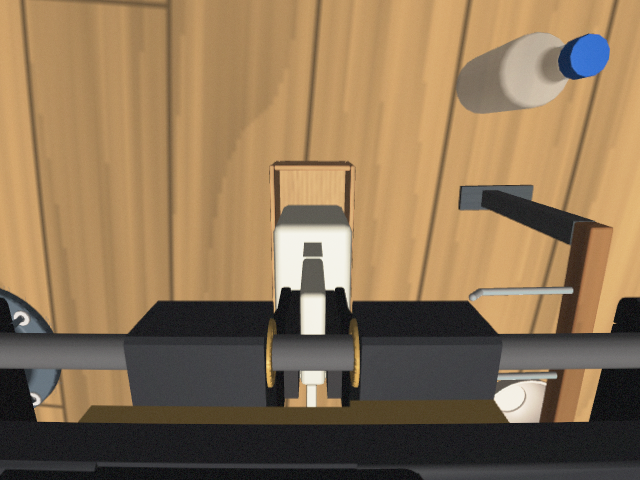

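The carton lies as expected, with its end wall at row 165. Lowering.

>>> jog_arm(rows=[{"dp": [0.5,-1,40],"turn": [0,0,0],"grip": 0},{"dp": [0.5,-1,80],"turn": [0,0,0],"grip": 0},{"dp": [0.5,-1,115],"turn": [0,0,0],"grip": 0},{"dp": [0.5,-1,145],"turn": [0,0,0],"grip": 0},{"dp": [0.5,-1,165],"turn": [0,0,0],"grip": 0},{"dp": [0.5,-1,180],"turn": [0,0,0],"grip": 0},{"dp": [0.5,-1,187],"turn": [0,0,0],"grip": 0},{"dp": [0.5,-1,189],"turn": [0,0,0],"grip": 0},{"dp": [0.5,-1,190],"turn": [0,0,0],"grip": 0},{"dp": [0.5,-1,190],"turn": [0,0,0],"grip": 0}])

```text
time_s: 46.3
position: [0.444, 0.2618, 0.1511]
tcp_rot: [[-0.087, 0.996, 0.002], [0.996, 0.087, 0.001], [0.001, 0.002, -1.0]]
force: [-0.3, 0.8, -3.3]
opening: 0.113
```

>>> jog_arm(rows=[{"dp": [0,0,1],"turn": [0,0,0],"grip": 0},{"dp": [0,0,1],"turn": [0,0,0],"grip": 0},{"dp": [0,0,1],"turn": [0,0,0],"grip": 0}])

```text
time_s: 46.6
position: [0.4443, 0.2619, 0.1509]
tcp_rot: [[-0.087, 0.996, 0.003], [0.996, 0.087, 0.001], [0.001, 0.003, -1.0]]
force: [-2.0, -2.3, 5.8]
opening: 0.111
```

>>> jog_arm(rows=[{"dp": [0,0,0],"turn": [0,0,0],"grip": 0.5},{"dp": [0,0,0],"turn": [0,0,0],"grip": 0.5},{"dp": [0,0,0],"turn": [0,0,0],"grip": 0.5},{"dp": [0,0,0],"turn": [0,0,0],"grip": 0.5},{"dp": [0,0,0],"turn": [0,0,0],"grip": 0.5},{"dp": [0,0,-40],"turn": [0,0,0],"grip": 0.5},{"dp": [0,0,-80],"turn": [0,0,0],"grip": 0.5},{"dp": [0,0,-120],"turn": [0,0,0],"grip": 0.5},{"dp": [0,0,-160],"turn": [0,0,0],"grip": 0.5},{"dp": [0,0,-200],"turn": [0,0,0],"grip": 0.5}])

```text
time_s: 47.6
position: [0.4428, 0.2615, 0.3509]
tcp_rot: [[-0.087, 0.996, -0.0], [0.996, 0.087, -0.0], [0.0, -0.0, -1.0]]
force: [0.6, -0.6, 0.4]
opening: 0.498
```

>>> jog_arm(rows=[{"dp": [-190,0,-250],"turn": [0,0,0],"grip": 0.5},{"dp": [-190,0,-250],"turn": [0,0,0],"grip": 0.5},{"dp": [-190,0,-250],"turn": [0,0,0],"grip": 0.5},{"dp": [-190,0,-250],"turn": [0,0,0],"grip": 0.5},{"dp": [-190,0,-250],"turn": [0,0,0],"grip": 0.5},{"dp": [-190,0,-250],"turn": [0,0,0],"grip": 0.5},{"dp": [-190,0,-250],"turn": [0,0,0],"grip": 0.5},{"dp": [-190,0,-250],"turn": [0,0,0],"grip": 0.5}])

```text
time_s: 48.4
position: [0.4603, 0.0714, 0.6007]
tcp_rot: [[-0.085, 0.996, 0.004], [0.996, 0.085, -0.0], [-0.0, 0.004, -1.0]]
force: [-0.8, -0.7, -0.2]
opening: 0.498
```

```bash
python3 - <<'E'
from m import *
for n in("side","top"):
    im,d,ci=snap(n,n+"23.png")
    if n=="top": P=cloud("top",d,ci); box(P,0.075,(0.3,0.5,0.02,0.35)); box(P,0.045,(0.3,0.5,-0.4,-0.05))
st()
E
```

```text
box n 367 z 0.07643398305578941 ((448.0472717285156, 167.08895874023438), (89.75670623779297, 243.6669464111328), 2.630864381790161)
box n 594 z 0.04291151561117623 ((438.3949279785156, -199.13687133789062), (91.11602783203125, 260.7507019042969), 0.6623876690864563)
t 48.5 p [0.4594 0.0728 0.5977] F [-0.53  0.72 -0.65] M [-0.01 -0.06  0.01] op 0.496
[[-0.087  0.996 -0.003]
 [ 0.996  0.087  0.001]
 [ 0.001 -0.003 -1.   ]]
[ -4.8   4.5  64.8   0.  110.9  -9.8]
```

View pics/side23.png

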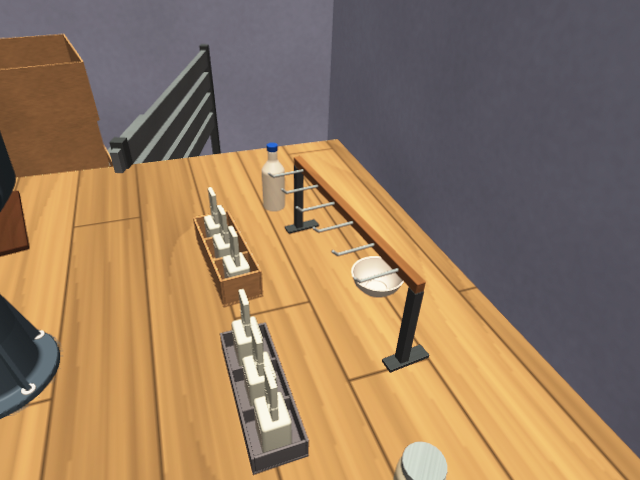

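View pics/top23.png

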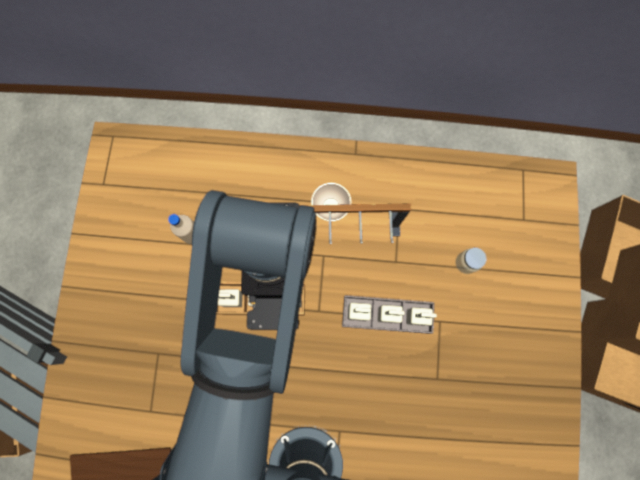

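The rail is empty, three packs stand in the carton and three in the tray, and the bowl, bottle and jar look unmoved. Final check of tab heights and uprightness from the side and wrist clouds.

```bash
python3 - <<'E'
from m import *
snap("wrist","w23.png")
for fn in("side23.png","w23.png","top23.png"):
    P=np.load("/tmp/"+fn+".npz")["P"]; x,y,z=P[...,0],P[...,1],P[...,2]
    m=((z>0.155)&(z<0.19)&(x>0.38)&(x<0.52)&(abs(y)<0.36)).astype(np.uint8)
    n,l,s,c=cv2.connectedComponentsWithStats(m); print(fn)
    for i in range(1,n):
        if s[i,4]<12: continue
        Q=P[l==i]; print(s[i,4],c[i].round(),"mid",((Q.min(0)+Q.max(0))/2).round(3),"zmed",np.median(Q[:,2]).round(3),"zmax",Q[:,2].max().round(3))
    m=((z>0.077)&(z<0.095)&(x>0.38)&(x<0.52)&(abs(y)<0.36)).astype(np.uint8)
    n,l,s,c=cv2.connectedComponentsWithStats(m)
    for i in range(1,n):
        if s[i,4]>40: Q=P[l==i]; print(" tub top",s[i,4],"mid",((Q.min(0)+Q.max(0))/2).round(3),"zmed",np.median(Q[:,2]).round(4))
st()
# fixed items now vs before
A=np.load("/tmp/side0.png.npz")["P"];B=np.load("/tmp/side23.png.npz")["P"]
for n,(u,v) in dict(bowl=(376,283),bottle=(272,148),jar=(422,465)).items(): print(n,A[v,u].round(3),B[v,u].round(3))
E
```

```text
side23.png
67 [211. 193.] mid [0.443 0.257 0.162] zmed 0.165 zmax 0.168
77 [221. 211.] mid [0.45  0.17  0.161] zmed 0.165 zmax 0.168
90 [233. 233.] mid [0.459 0.082 0.162] zmed 0.165 zmax 0.169
128 [244. 299.] mid [ 0.438 -0.115  0.161] zmed 0.164 zmax 0.167
168 [256. 336.] mid [ 0.439 -0.203  0.161] zmed 0.164 zmax 0.167
223 [270. 378.] mid [ 0.439 -0.286  0.161] zmed 0.164 zmax 0.168
 tub top 173 mid [0.433 0.262 0.086] zmed 0.0859
 tub top 218 mid [0.442 0.168 0.086] zmed 0.0849
 tub top 358 mid [0.458 0.081 0.086] zmed 0.0842
 tub top 74 mid [ 0.455 -0.115  0.083] zmed 0.084
 tub top 350 mid [ 0.428 -0.115  0.086] zmed 0.0845
 tub top 139 mid [ 0.455 -0.203  0.083] zmed 0.0844
 tub top 440 mid [ 0.428 -0.202  0.086] zmed 0.0846
 tub top 929 mid [ 0.439 -0.287  0.086] zmed 0.0847
w23.png
260 [314.  52.] mid [0.445 0.257 0.164] zmed 0.164 zmax 0.168
205 [314. 117.] mid [0.452 0.172 0.164] zmed 0.164 zmax 0.167
192 [314. 179.] mid [0.46  0.084 0.163] zmed 0.164 zmax 0.166
151 [291. 299.] mid [ 0.439 -0.111  0.162] zmed 0.163 zmax 0.167
129 [284. 390.] mid [ 0.44  -0.285  0.161] zmed
[... 479 characters left out ...]
62] zmed 0.164 zmax 0.168
59 [395. 312.] mid [ 0.438 -0.199  0.163] zmed 0.163 zmax 0.168
65 [428. 314.] mid [ 0.439 -0.285  0.163] zmed 0.164 zmax 0.171
 tub top 239 mid [0.443 0.256 0.086] zmed 0.0842
 tub top 264 mid [ 0.437 -0.113  0.085] zmed 0.0842
 tub top 262 mid [ 0.438 -0.199  0.085] zmed 0.0838
 tub top 287 mid [ 0.439 -0.285  0.086] zmed 0.0842
t 48.55 p [0.4592 0.0732 0.5973] F [ 0.16 -0.27 -0.37] M [-0.03 -0.08 -0.03] op 0.499
[[-0.088  0.996 -0.004]
 [ 0.996  0.088  0.001]
 [ 0.001 -0.004 -1.   ]]
[ -4.8   4.5  64.9   0.  110.9  -9.8]
bowl [ 0.662 -0.163  0.176] [0.764 0.007 0.005]
bottle [0.627 0.395 0.187] [0.628 0.397 0.186]
jar [ 0.61  -0.435  0.089] [ 0.61  -0.435  0.09 ]
```

View pics/w23.png

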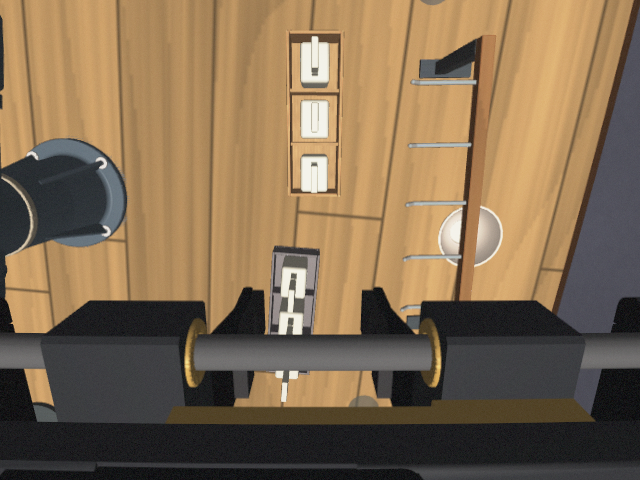

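All tub tops are at z ≈ 0.084–0.086 (0.085 expected when standing on the floor) and the tab tops at 0.165, directly above their tubs. Handing in.

```bash
python3 -c "
from rig import bot
print(bot.hand_in())"
```

```text
the job is handed in; nothing more can be done
None
```

All six packs are off the rail and sorted, and the job was handed in at about 49 s.

| Pack | Weight felt | Placed in |
|---|---|---|
| a | 2.9 N | carton |
| c | 3.2 N | carton |
| f | 3.5 N | carton |
| b | 0.7 N | tray |
| d | 0.9 N | tray |
| e | 0.6–0.9 N | tray |

I named the packs by peg, a to f from the robot's left. Full packs should weigh about 3.3 N and used-up ones about 0.7 N.

**Last checks:** Every tub top was at 84–86 mm and every tab top at about 165 mm, directly above its tub, so each pack stands upright on its cell floor. The gripper was free, well above everything. The bottle and jar readings matched the start to within 2 mm.

**What differed:**
- The tray was knocked about 2 cm during the last pick, after its three packs were in; they stayed upright in their cells.
- The carton packs ended up 5–8 mm from where I released them along the carton's length, still inside their cells.
- My last top-view fit of the carton was unreliable because the arm hid part of it.
- The bowl had no usable depth comparison because a pack hid it at the start. It only looked unmoved in the pictures.

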